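Fit the bayonet cap on the outboard fuel tank

TASK

Pull the half-open drawer out to its stop and take the spare filler cap from the back of it. Put the cap on the open neck of the fuel tank: feel for the notches, push it in against its spring, turn it clockwise about a quarter until it stops, and let it spring up and click home. Leave the cap locked on the tank, the drawer fully out, and the mallet, ignition coil and tachometer housing where they are.

Things in the scene. Friction and masses are not known exactly. Their poses are not given: they have to be found in the camera images.
- chest_drawer0 (a joint): How far the drawer is out, in m: 0 shut, 0.18 at its stop. It slides with about 1 N of friction towards the chest's front, that is along the chest's -x axis.
- chest_drawer0_handle (a point): Middle of the drawer's steel bar handle: a level bar 120 mm long along this frame's y, its axis 35 mm in front of the drawer front and 38 mm below the chest's top. The drawer pulls out along this frame's -x. The drawer is 46 mm deep inside, its front 15 mm thick; just behind the front stands a row of fixed steel sockets, tops 28 mm over the drawer floor.
- chest_top (a point): Middle of the upper front edge of the low dark wooden chest that holds the drawer: 260 mm deep, 280 wide, 90 high, fixed on the counter. x points into the chest, z up.
- cap_center (a point): Centre of the loose black filler cap (about 80 g), half-way up its height of 49.5 mm; z is up out of the cap. It stands upright, grip bar up, on the drawer floor behind the sockets, at first hidden under the chest's top. A round plug 37 mm in diameter with a tapered foot forms its lowest 19.5 mm, above it a round head 60 mm in diameter, 6 mm thick, above that the grip bar.
- cap_bar (a point): Middle of the cap's upright grip bar, 12.8 mm above the cap's centre: 50 mm long along the cap's x, 14 mm thick in y, 24 mm high, on top of the round head.
- cap_lugs (a point): On the cap's axis, level with the undersides of its two lugs, 7 mm above the cap's bottom. The lugs stick out of the plug 180 degrees apart along the cap's x (in line with the grip bar): 51 mm over their ends, 7 mm wide, 4 mm thick. The head's underside is 12.5 mm above this point.
- neck_mouth (a point): Centre of the tank's open filler mouth at rim height: an aluminium collar, 64 mm across, bore 41 mm, 28 mm above the top of the fixed grey tank (320 x 220 x 120 mm). x is the tank's length, z up. Two notches in the rim, 180 degrees apart and 12.5 mm wide, take the lugs (to about 6 degrees); their line lies up to 23 degrees either way off the tank's x, not known: look, or feel with the cap.
- neck_ledge (a point): 6 mm below the rim, on the neck's axis: the underside of the ledge. Lug tops (11 mm over the cap's bottom) must be pushed below this to turn; pushing ends when the cap's head meets the rim, 2.5 mm further. It then turns only clockwise seen from above, about 75 degrees to the pockets (67 to 81, where a stop ends the turn); the other way is blocked.
- neck_spring (a point): 10 mm below the rim: top of the spring plate, that pushes up on the cap's bottom: 2 N at first touch, 0.6 N more per mm, 7.7 N with the head on the rim. With lugs on the rim the cap's bottom is 7 mm below the rim; in the notches 10; half turned and let go 17; locked, with the lugs sprung up into the 3 mm deep pockets, 14 mm below the rim (cap's centre 10.8 mm above the rim).
- coil: Bystander: black ignition coil, 95 x 45 x 58 mm, on the counter; origin at the middle of its underside. Leave alone.
- tach: Bystander: dented round aluminium tachometer housing, 94 mm in diameter, 58 mm high, on the counter; origin at the middle of its underside. Leave alone.
- mallet: Bystander: rubber-headed ash mallet, 300 mm long, 56 mm high, lying across the top of the chest; origin on its underside. Leave alone.

How it is judged:
On the way, in this order (a step that is already met when the one before it is completed fails the run):
1. the drawer is pulled out to its stop (value of joint chest_drawer0 above 0.172 m), for 0.2 s.
2. the cap is lifted out of the drawer (height (world z) of cap_center above 0.11 m), for 0.1 s.
3. the cap is pushed in past the ledge of the neck (z of cap_center in the frame of neck_mouth below 0.009 m and horizontal distance between cap_center and neck_mouth below 0.006 m), for 0.1 s.
At the end, for the whole second after the job is handed in: The cap is locked in the neck: its centre 9.2 to 12.3 mm above the rim's height, within 4 mm of the neck's axis, within 4 degrees of upright, at rest and let go; the drawer is at least 165 mm out; no bystander ever moved by more than 30 mm (z of cap_center in the frame of neck_mouth between 0.0092 and 0.0123 m and horizontal distance between cap_center and neck_mouth below 0.004 m and angle between cap_center's own z axis and vertical below 0.07 rad and linear speed of cap below 0.01 m/s and value of joint chest_drawer0 above 0.165 m and contact force between the fingers and cap below 0.1 N); the robot touches nothing.
It fails at once if the ignition coil is moved by more than 30 mm (distance of coil from where it was at the start of the episode above 0.03 m).
It fails at once if the tachometer housing is moved by more than 30 mm (distance of tach from where it was at the start of the episode above 0.03 m).
It fails at once if the mallet is moved by more than 30 mm (distance of mallet from where it was at the start of the episode above 0.03 m).
It also fails if it takes over 61 s, if anything falls off the work surface, if the arm or the gripper's body presses on something with over 40 N, if the wrist force passes 120 N, or if a joint passes its speed limit or range.

ROBOT

A 6-joint arm with a two-finger parallel gripper is mounted at the origin on the work surface. World frame = base frame: x ahead of the robot, y to its left, z up, the work surface at z = 0. Lengths are in m, angles in rad, forces in N, time in s.
With the tool pointing down it reaches from about 0.25 to 0.725 m from the base axis. Payload 4 kg.
Tool frame: the origin (TCP) lies midway between the tips of the shut fingers; the grasp point (between the pads) lies 19 mm behind it; z points along the fingers, y is the direction in which the jaws open and shut (so a half turn about z gives the same grasp; the last joint's range is limited). The gripper opens to 85 mm and grips with 20 to 120 N. Pads are 22 mm wide; open, the fingers measure 114 mm over their backs; the gripper's body (76 mm by 85 mm) begins 54 mm behind the grasp point. The pads swing forward as they close: fully open they stand 13 mm farther back than shut.
Start: joints at [1.279, 0.241, 0.005, 1.335, 0, 1.571], TCP at [0.144, 0.479, 0.231] pointing down, gripper open.
Joint ranges: [-2.72, 2.72], [-1.05, 1.87], [-1.09, 1.28], [-1.99, 2.15], [-1.42, 1.44], [-3.14, 3.14]. Speed limits (rad/s): [2.79, 2.79, 3.14, 3.14, 3.14, 3.14].

INTERFACE

Orientations are given as a unit quaternion [x, y, z, w].
In Python, from workcell import get_obs, camera, camera_model, job_done, masks_of gives the robot as it stands.
- The arm moves only by the tool jog_arm, never from a script. Its argument "deltas" is a list that holds one entry, the list of rows, each a list of 7 numbers: the shift along the tool's x, y, z in mm, then the turn, a rotation vector about the tool's x, y, z in degrees, then the finger opening in mm, from 0 to 85.4. A call has 1 to 5 rows; each row shifts and turns the pose as measured when the row begins, along the tool's axes as they then stand; what a row does not reach is not made up. A row lasts 1/10 s, in which the tool goes at most 50 mm and 8.59 degrees, less where a joint would pass 70% of its speed; a pose out of reach is approached as far as the arm can. A call with a gripper value outside its range is refused whole. The fingers move at their own pace and stop on an object; the grip force is fixed at half the most. Time passes only in rows, so rows that do not move let the fingers close. It gives the time, the measured TCP pose, the force and the opening at its end, in the units of the state.
- get_obs(): the state, without advancing time (a new reading comes with each control period).
- camera(name): name is "scene" or "top" or "wrist"; returns the picture (400x640x3 uint8, red, green, blue); there is no depth.
- camera_model(name): a dict with "fovy" (degrees; the focal length in pixels is half the picture's height over the tangent of half this angle, whatever the lens; pixels are square), "cx", "cy" (the principal point, pixels), "pose" (4x4, takes a point from camera to world coordinates); the wrist camera has in their place "T_tool_cam" (4x4, takes a point from camera to tool coordinates, whose origin is the TCP and whose axes are the flange's). Camera axes: x right, y down, z forward; pixel columns grow to the right and rows downward; lengths in m; the calibration is good to about 2 mm. A picture is of the moment at which its call begins: read the wrist's pose just before it. camera_model takes no time and is no camera call.
- job_done(): hands the job in, once; it reports no verdict.
Trained networks look in the newest picture that a camera, given by its name, has taken for a name from the list of things; names that differ only in an ending like _2 or _b are one class to them, and where a whole thing is asked for, a point or a joint stands for the part that bears it (a point fixed in the world has none). Each returns a list of dicts, best first, with "conf" (0 to 1); they miss things now and then, are a little off and sometimes report something else, mostly with a low value. They report only what shows in the picture. A call takes as long as a camera call.
- masks_of(target, camera): "pixels" (400x640 bool, what is visible of it) and "at" ([column, row] in pixels, amid what is visible of it).
The state is a dict: "clock": time; "joint_pos": joint angles; "joint_vel": joint speeds; "tau": joint torques, N m; "eef_pos": TCP position; "tool_rot": TCP orientation; "ft_force": force on the tool from outside, world axes, zero at the start; "ft_torque": the same for the moment, N m; "grip_width": finger opening in m.
Only numpy, scipy, OpenCV 4.12 (cv2) and the standard library are available. Lean on these libraries where they do the work, as an engineer would, in place of code of your own. Each camera call takes 0.05 s, during which the arm holds its last target. There are 200 camera calls.

## Working session

There is one attempt and no reset: what is moved stays moved. The work goes in short steps, Python scripts to look and compute and a tool call to move; the robot and the scene stay as the last step left them, time stands still between calls to the robot, and variables do not carry over. Pictures are saved under pics/ and viewed, about 8 in all and at most 12, crops included, and the job is handed in when it is done.

Besides the shell and the picture viewer there is one more tool, called after "Request:" by a JSON object that holds its "op" and its "data". jog_arm: Moves the arm, as the interface text tells. Its arguments: {"type":"object","properties":{"deltas":{"type":"array"}},"required":["deltas"]}

```bash
mkdir -p pics; ls; cat > h.py <<'E'
import numpy as np, cv2
from scipy.spatial.transform import Rotation as R
from workcell import *
def model(name):
    m=camera_model(name)
    if 'pose' in m: T=np.array(m['pose'])
    else:
        o=get_obs(); W=np.eye(4); W[:3,:3]=R.from_quat(o['tool_rot']).as_matrix(); W[:3,3]=o['eef_pos']
        T=W@np.array(m['T_tool_cam'])
    return 200/np.tan(np.radians(m['fovy'])/2),m['cx'],m['cy'],T
def ray(M,px):
    f,cx,cy,T=M; d=T[:3,:3]@np.array([(px[0]-cx)/f,(px[1]-cy)/f,1]); return T[:3,3],d
def at_z(M,px,z):
    o,d=ray(M,px); return o+d*(z-o[2])/d[2]
def proj(M,p):
    f,cx,cy,T=M; q=np.linalg.inv(T)@np.append(p,1); return np.array([f*q[0]/q[2]+cx,f*q[1]/q[2]+cy])
def save(n,im): cv2.imwrite('pics/'+n+'.png',im[:,:,::-1])
E
python3 - <<'E'
from h import *
import h
print(get_obs())
ims=[]
for c in ['scene','top','wrist']:
    im=camera(c); save(c+'0',im); print(c,camera_model(c)); ims.append(im)
    for t in ['chest_drawer0_handle','chest_drawer0','cap_center','neck_mouth','coil','tach','mallet']:
        if c=='wrist': break
        try:
            for r in masks_of(t,c)[:2]: print(t,round(r['conf'],2),r['at'],r['pixels'].sum())
        except Exception as e: print(t,e)
save('both',cv2.resize(np.vstack(ims[:2]),(800,1000))[:1000])
print(get_obs()['clock'])
E
```

```text
pics
{'clock': 0.0, 'joint_pos': array([1.27900656e+00, 2.41437818e-01, 3.70899962e-03, 1.33519441e+00,
       2.06539677e-06, 1.57078436e+00]), 'joint_vel': array([-3.22095305e-04, -4.92642475e-04, -1.48780114e-06, -1.86222596e-04,
       -1.19890811e-03, -1.09876373e-03]), 'tau': array([ 1.40953271e-04, -3.72320616e+01,  2.52407169e+01,  1.68606872e-02,
        3.51447102e-05,  6.95002626e-06]), 'eef_pos': array([0.1436493 , 0.47825453, 0.23039474]), 'tool_rot': array([ 1.45371865e-01,  9.89376516e-01, -1.05200306e-03, -1.55630406e-04]), 'ft_force': array([ 0.69773963, -0.22442751, -0.11282646]), 'ft_torque': array([ 0.02040201,  0.00825649, -0.04149992]), 'grip_width': 0.08522220867491295}
scene {'fovy': 53.656692142753286, 'cx': 323.5403593991651, 'cy': 199.70173566655944, 'pose': array([[ 0.13747567,  0.62085933, -0.77177337,  1.3152921 ],
       [ 0.99037858, -0.07370466,  0.11712342, -0.0549991 ],
       [ 0.01583387, -0.78044943, -0.62501838,  0.76552451],
       [ 0.        ,  0.        ,  0.        ,  1.        ]])}
chest_drawer0_handle 0.71 [224.7, 234.1] 2015
chest_drawer
[... 543 characters left out ...]
,  0.        ,  0.        ,  1.        ]])}
chest_drawer0_handle 0.75 [409.7, 169.3] 3091
chest_drawer0 0.77 [410.7, 167.1] 2982
neck_mouth 0.91 [247.0, 150.6] 9634
coil 0.85 [330.7, 246.5] 477
tach 0.94 [249.5, 272.7] 954
mallet 0.78 [391.7, 102.6] 1792
wrist {'fovy': 67.2384278938186, 'cx': 315.73090450550444, 'cy': 201.51630690717255, 'T_tool_cam': array([[ 3.85104798e-04, -9.66099103e-01, -2.58171211e-01,
         6.57596811e-02],
       [ 9.99999912e-01,  4.14343562e-04, -5.88453656e-05,
         1.21039823e-03],
       [ 1.63822034e-04, -2.58171166e-01,  9.66099178e-01,
        -1.42321397e-01],
       [ 0.00000000e+00,  0.00000000e+00,  0.00000000e+00,
         1.00000000e+00]])}
0.85
```

```bash
python3 - <<'E'
import cv2
im=cv2.imread('pics/top0.png'); cv2.imwrite('pics/t1.png',cv2.resize(im[40:320,140:500],(772,600),interpolation=cv2.INTER_CUBIC))
E
```

```text
(no output)
```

View pics/scene0.png

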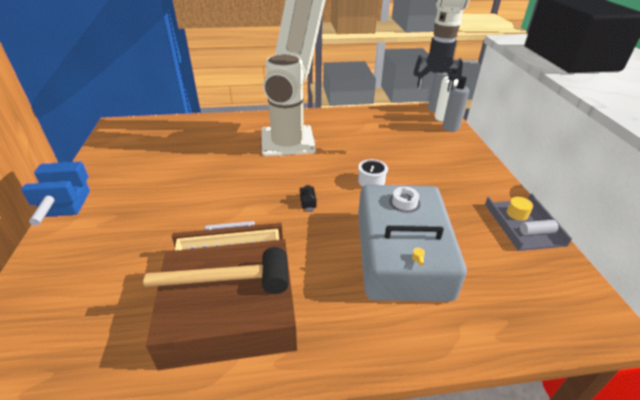

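```bash
sleep 0
```

```text
(no output)
```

View pics/t1.png

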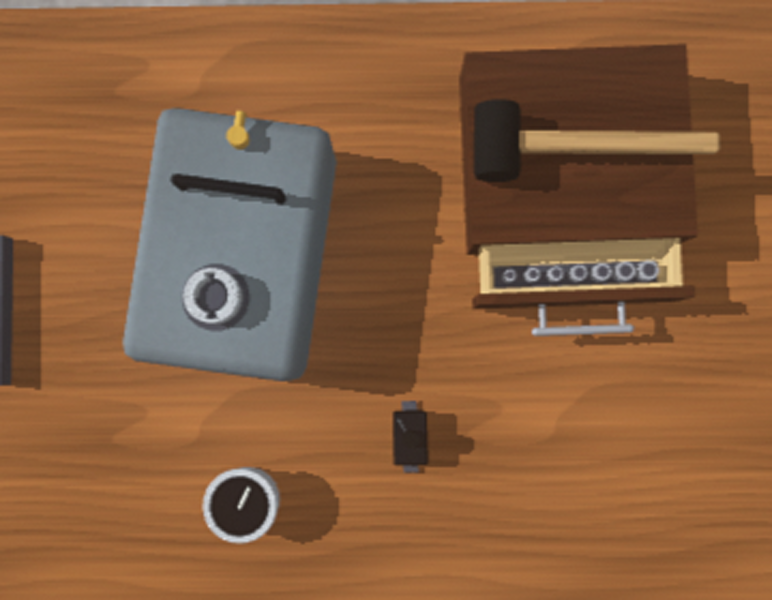

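```bash
python3 - <<'E'
from h import *
M=model('top'); k=772/360
P=lambda u,v:(140+u/k,40+v/k*(280*772/360/600))
for n,u,v,z in [('h1',533,332,.052),('h2',632,327,.052),('ftl',470,250,.09),('ftr',695,237,.09),('btl',461,55,.09),('btr',685,45,.09),
  ('neck',213,295,.148),('n1',212,272,.148),('n2',209,318,.148),('tk1',165,110,.12),('tk2',325,130,.12),('tk3',127,352,.12),('tk4',298,378,.12),('sock1',509,275,.07),('sock7',648,270,.07),
  ('coil',410,437,.058),('tach',241,505,.058),('hdl1',180,180,.14),('mal',497,140,.146)]:
    print(n,np.round(at_z(M,P(u,v),z),4))
im=cv2.imread('pics/top0.png')
a=cv2.resize(im[155:200,215:262],None,fx=12,fy=12,interpolation=cv2.INTER_CUBIC)
save('neck1',a[:,:,::-1])
S=model('scene')
for p in [(405,198)]: print(at_z(S,p,.148))
for p in [(207,228),(254,223)]: print('hS',at_z(S,p,.052))
E
```

```text
h1 [ 0.5082 -0.1253  0.052 ]
h2 [ 0.5132 -0.2529  0.052 ]
ftl [ 0.6099 -0.0421  0.09  ]
ftr [ 0.6228 -0.323   0.09  ]
btl [ 0.8587 -0.0351  0.09  ]
btr [ 0.8679 -0.3185  0.09  ]
neck [0.5517 0.2659 0.148 ]
n1 [0.5788 0.267  0.148 ]
n2 [0.5247 0.2705 0.148 ]
tk1 [0.7826 0.3311 0.12  ]
tk2 [0.7552 0.1354 0.12  ]
tk3 [0.4868 0.3757 0.12  ]
tk4 [0.4531 0.17   0.12  ]
sock1 [ 0.5803 -0.0931  0.07  ]
sock7 [ 0.5846 -0.2698  0.07  ]
coil [0.376  0.0351 0.058 ]
tach [0.2927 0.2504 0.058 ]
hdl1 [0.6906 0.3071 0.14  ]
mal [ 0.7324 -0.0706  0.146 ]
[0.57022025 0.26599951 0.148     ]
hS [ 0.51608074 -0.24237064  0.052     ]
hS [ 0.51113361 -0.11999916  0.052     ]
```

```bash
python3 - <<'E'
from h import *
o=get_obs(); A=R.from_quat(o['tool_rot']).as_matrix(); print(A.round(3))
E
```

```text
[[-0.958  0.288 -0.   ]
 [ 0.288  0.958 -0.   ]
 [ 0.    -0.    -1.   ]]
```

View pics/neck1.png

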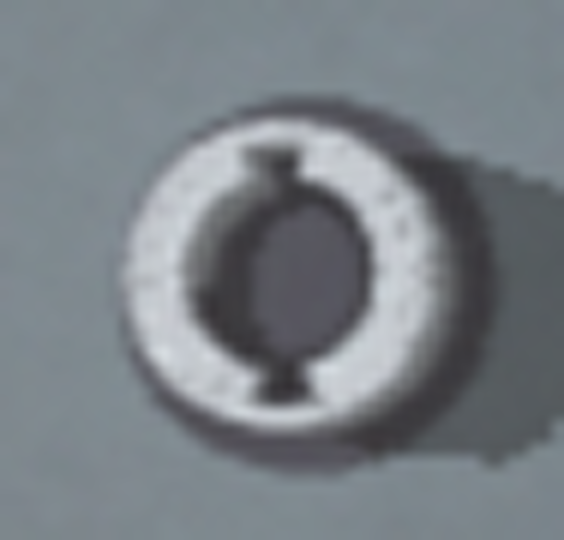

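```bash
cat >> h.py <<'E'
def plan(p,yaw,n,g,tilt=True):
    """yaw: world angle (deg) of tool y, tool down. prints n rows"""
    o=get_obs(); p0=np.array(o['eef_pos']); A=R.from_quat(o['tool_rot'])
    yv=np.array([np.cos(np.radians(yaw)),np.sin(np.radians(yaw)),0]); z=np.array([0,0,-1.]); B=R.from_matrix(np.column_stack([np.cross(yv,z),yv,z]))
    rv=(A.inv()*B).as_rotvec(); d=(np.array(p)-p0)/n
    print('clock',round(o['clock'],2),'pos',p0.round(4),'toolyaw',round(np.degrees(np.arctan2(*A.as_matrix()[[1,0],1])),2),'ft',o['ft_force'].round(2),'j',o['joint_pos'].round(2),'grip',round(o['grip_width']*1000,1))
    print('total mm/deg',(d*n*1000).round(1),np.degrees(rv).round(2))
    for i in range(n):
        q=A*R.from_rotvec(rv*i/n)
        print([round(x,1) for x in q.inv().apply(d)*1000]+[round(x,2) for x in np.degrees(rv/n)]+[g])
E
python3 - <<'E'
from h import *
M=model('top'); print(at_z(M,(215+280/12-.5,155+270/12-.5),.148))
plan([.557,.266,.26],90,10,85)
E
```

```text
[0.55338506 0.26960884 0.148     ]
clock 0.85 pos [0.1438 0.4788 0.2313] toolyaw 73.28 ft [ 0.86  0.   -0.69] j [1.28 0.24 0.   1.34 0.   1.57] grip 85.7
total mm/deg [ 413.2 -212.8   28.7] [ -0.    -0.   -16.72]
[np.float64(-45.7), np.float64(-8.5), np.float64(-2.9), np.float64(-0.0), np.float64(-0.0), np.float64(-1.67), 85]
[np.float64(-45.4), np.float64(-9.8), np.float64(-2.9), np.float64(-0.0), np.float64(-0.0), np.float64(-1.67), 85]
[np.float64(-45.1), np.float64(-11.1), np.float64(-2.9), np.float64(-0.0), np.float64(-0.0), np.float64(-1.67), 85]
[np.float64(-44.8), np.float64(-12.5), np.float64(-2.9), np.float64(-0.0), np.float64(-0.0), np.float64(-1.67), 85]
[np.float64(-44.4), np.float64(-13.8), np.float64(-2.9), np.float64(-0.0), np.float64(-0.0), np.float64(-1.67), 85]
[np.float64(-44.0), np.float64(-15.1), np.float64(-2.9), np.float64(-0.0), np.float64(-0.0), np.float64(-1.67), 85]
[np.float64(-43.5), np.float64(-16.3), np.float64(-2.9), np.float64(-0.0), np.float64(-0.0), np.float64(-1.67), 85]
[np.float64(-43.0), np.float64(-17.6), np.float64(-2.9), np.float64(-0.0), np.float64(-0.0), np.float64(-1.67), 85]
[np.float64(-42.5), np.float64(-18.8), np.float64(-2.9), np.float64(-0.0), np.float64(-0.0), np.float64(-1.67), 85]
[np.float64(-41.9), np.float64(-20.1), np.float64(-2.9), np.float64(-0.0), np.float64(-0.0), np.float64(-1.67), 85]
```

Request:
{"op": "jog_arm", "data": {"deltas": [[[-46,-8,-3,0,0,-1.7,85],[-45,-10,-3,0,0,-1.7,85],[-45,-11,-3,0,0,-1.7,85],[-45,-12,-3,0,0,-1.7,85],[-44,-14,-3,0,0,-1.7,85]]]}}

```text
clock: 1.35
eef_pos: [0.3521, 0.3755, 0.2463]
tool_rot: [0.061, 0.998, 0.001, -0.0]
ft_force: [0.6, -0.2, 0.2]
grip_width: 0.0852
```

Request:
{"op": "jog_arm", "data": {"deltas": [[[-44,-15,-3,0,0,-1.7,85],[-44,-16,-3,0,0,-1.7,85],[-43,-18,-3,0,0,-1.7,85],[-42,-19,-3,0,0,-1.7,85],[-42,-20,-3,0,0,-1.7,85]]]}}

```text
clock: 1.85
eef_pos: [0.5698, 0.2691, 0.2623]
tool_rot: [-0.016, 1.0, 0.002, 0.0]
ft_force: [0.1, 1.4, 0.3]
grip_width: 0.085
```

Request:
{"op": "jog_arm", "data": {"deltas": [[[0,0,0,0,0,0,85],[0,0,0,0,0,0,85]]]}}

```text
clock: 2.05
eef_pos: [0.5753, 0.2648, 0.2599]
tool_rot: [-0.012, 1.0, 0.001, 0.0]
ft_force: [-0.2, 0.5, -0.3]
grip_width: 0.085
```

```bash
python3 - <<'E'
from h import *
M=model('wrist'); im=camera('wrist'); save('w1',im); np.save('M1.npy',np.array(M,dtype=object),allow_pickle=True)
o=get_obs(); print(o['clock'],o['eef_pos'])
px=proj(M,[.555,.267,.148]); print(px)
u,v=int(px[0]),int(px[1]); u0,v0=max(u-65,0),max(v-65,0)
save('w1c',cv2.resize(im[v0:v0+130,u0:u0+130],(560,560),interpolation=cv2.INTER_CUBIC)); print(u0,v0)
g=cv2.GaussianBlur(cv2.cvtColor(im,cv2.COLOR_RGB2GRAY),(5,5),1)
c=cv2.HoughCircles(g,cv2.HOUGH_GRADIENT,1,30,param1=80,param2=25,minRadius=20,maxRadius=60); print(c)
plan([.512,-.185,.15],2.3,10,40)
E
```

```text
2.1 [0.57508321 0.26464872 0.2596775 ]
[317.05086745 175.65874457]
252 110
[[[325.5 172.5  37.4]
  [622.5 134.5  30.2]
  [432.5 280.5  23.4]]]
clock 2.1 pos [0.5751 0.2646 0.2597] toolyaw 91.4 ft [ 0.58 -0.65 -0.89] j [0.43 0.51 0.47 1.53 0.   0.41] grip 85.0
total mm/deg [ -63.1 -449.6 -109.7] [ 1.20e-01 -5.00e-02  8.91e+01]
[np.float64(7.4), np.float64(-44.8), np.float64(10.9), np.float64(0.01), np.float64(-0.0), np.float64(8.91), 40]
[np.float64(0.4), np.float64(-45.4), np.float64(10.9), np.float64(0.01), np.float64(-0.0), np.float64(8.91), 40]
[np.float64(-6.7), np.float64(-44.9), np.float64(10.9), np.float64(0.01), np.float64(-0.0), np.float64(8.91), 40]
[np.float64(-13.5), np.float64(-43.4), np.float64(10.9), np.float64(0.01), np.float64(-0.0), np.float64(8.91), 40]
[np.float64(-20.1), np.float64(-40.7), np.float64(10.9), np.float64(0.01), np.float64(-0.0), np.float64(8.91), 40]
[np.float64(-26.1), np.float64(-37.1), np.float64(10.9), np.float64(0.01), np.float64(-0.0), np.float64(8.91), 40]
[np.float64(-31.6), np.float64(-32.6), np.float64(10.9), np.float64(0.01), np.float64(-0.0), np.float64(8.91), 40]
[np.float64(-36.3), np.float64(-27.3), np.float64(10.9), np.float64(0.01), np.float64(-0.0), np.float64(8.91), 40]
[np.float64(-40.1), np.float64(-21.4), np.float64(11.0), np.float64(0.01), np.float64(-0.0), np.float64(8.91), 40]
[np.float64(-42.9), np.float64(-14.9), np.float64(11.0), np.float64(0.01), np.float64(-0.0), np.float64(8.91), 40]
```

View pics/w1c.png

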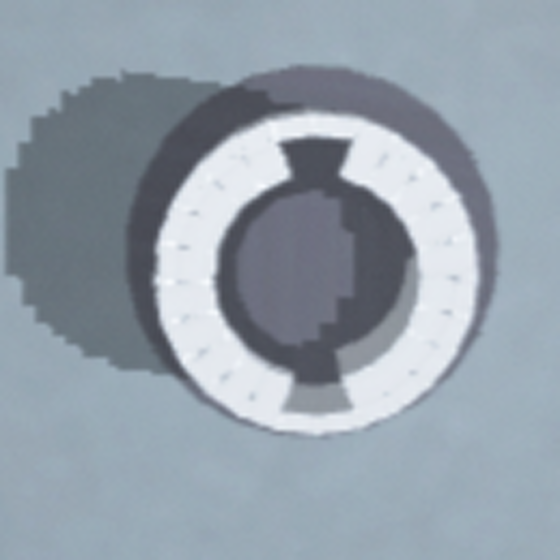

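```bash
python3 - <<'E'
from h import *
M=model('wrist')
f=lambda u,v:at_z(M,(252+u/4.308-.5,110+v/4.308-.5),.148)
print('neck',f(317.5,272).round(4)); a,b=f(316,140),f(318,412); print(a,b,'yaw',np.degrees(np.arctan2(*(a-b)[[1,0]])))
print('diam',np.linalg.norm(f(155,272)-f(480,272)))
plan([.512,-.185,.15],2.3,12,40)
E
```

```text
neck [0.552  0.2737 0.148 ]
[0.52633078 0.27253665 0.148     ] [0.58072951 0.27472594 0.148     ] yaw -177.69535555665263
diam 0.06429312809754133
clock 2.1 pos [0.5751 0.2646 0.2597] toolyaw 91.4 ft [ 0.58 -0.65 -0.89] j [0.43 0.51 0.47 1.53 0.   0.41] grip 85.0
total mm/deg [ -63.1 -449.6 -109.7] [ 1.20e-01 -5.00e-02  8.91e+01]
[np.float64(6.2), np.float64(-37.3), np.float64(9.1), np.float64(0.01), np.float64(-0.0), np.float64(7.43), 40]
[np.float64(1.3), np.float64(-37.8), np.float64(9.1), np.float64(0.01), np.float64(-0.0), np.float64(7.43), 40]
[np.float64(-3.6), np.float64(-37.7), np.float64(9.1), np.float64(0.01), np.float64(-0.0), np.float64(7.43), 40]
[np.float64(-8.4), np.float64(-36.9), np.float64(9.1), np.float64(0.01), np.float64(-0.0), np.float64(7.43), 40]
[np.float64(-13.1), np.float64(-35.5), np.float64(9.1), np.float64(0.01), np.float64(-0.0), np.float64(7.43), 40]
[np.float64(-17.6), np.float64(-33.5), np.float64(9.1), np.float64(0.01), np.float64(-0.0), np.float64(7.43), 40]
[np.float64(-21.8), np.float64(-30.9), np.float64(9.1), np.float64(0.01), np.float64(-0.0), np.float64(7.43), 40]
[np.float64(-25.6), np.float64(-27.9), np.float64(9.1), np.float64(0.01), np.float64(-0.0), np.float64(7.43), 40]
[np.float64(-29.0), np.float64(-24.3), np.float64(9.1), np.float64(0.01), np.float64(-0.0), np.float64(7.43), 40]
[np.float64(-31.9), np.float64(-20.4), np.float64(9.1), np.float64(0.01), np.float64(-0.0), np.float64(7.43), 40]
[np.float64(-34.3), np.float64(-16.1), np.float64(9.1), np.float64(0.01), np.float64(-0.0), np.float64(7.43), 40]
[np.float64(-36.0), np.float64(-11.5), np.float64(9.1), np.float64(0.01), np.float64(-0.0), np.float64(7.43), 40]
```

Request:
{"op": "jog_arm", "data": {"deltas": [[[6,-37,9,0,0,7.4,40],[1,-38,9,0,0,7.4,40],[-4,-38,9,0,0,7.4,40],[-8,-37,9,0,0,7.4,40],[-13,-35,9,0,0,7.4,40]]]}}

```text
clock: 2.6
eef_pos: [0.5437, 0.083, 0.2136]
tool_rot: [0.309, 0.951, 0.003, 0.001]
ft_force: [0.1, 0.2, -0.1]
grip_width: 0.0398
```

Request:
{"op": "jog_arm", "data": {"deltas": [[[-18,-33,9,0,0,7.4,40],[-22,-31,9,0,0,7.4,40],[-26,-28,9,0,0,7.4,40],[-29,-24,9,0,0,7.4,40],[-32,-20,9,0,0,7.4,40]]]}}

```text
clock: 3.1
eef_pos: [0.511, -0.1035, 0.1685]
tool_rot: [0.601, 0.799, 0.004, 0.001]
ft_force: [0.6, 0.2, -0.9]
grip_width: 0.0397
```

Request:
{"op": "jog_arm", "data": {"deltas": [[[-34,-16,9,0,0,7.4,40],[-36,-11,9,0,0,7.4,40],[0,0,0,0,0,0,40],[0,0,0,0,0,0,40]]]}}

```text
clock: 3.5
eef_pos: [0.4956, -0.1785, 0.1499]
tool_rot: [0.703, 0.712, 0.005, 0.001]
ft_force: [-0.6, -0.1, 0.1]
grip_width: 0.0405
```

```bash
python3 - <<'E'
from h import *
plan([.512,-.185,.15],2.3,2,40)
plan([.512,-.185,.035],2.3,4,40)
M=model('wrist'); im=camera('wrist'); save('w2',im)
for t in ['chest_drawer0_handle']:
    for r in masks_of(t,'wrist'): print(r['conf'],r['at'],r['pixels'].sum())
print([proj(M,p).round(0) for p in ([.509,-.125,.052],[.514,-.245,.052])])
E
```

```text
clock 3.5 pos [ 0.4956 -0.1785  0.1499] toolyaw 0.72 ft [-0.61 -0.13  0.14] j [-0.35  0.34 -0.08  1.15  0.01  1.21] grip 40.5
total mm/deg [16.4 -6.5  0.1] [ 0.43 -0.3  -1.58]
[np.float64(-3.3), np.float64(8.2), np.float64(-0.0), np.float64(0.22), np.float64(-0.15), np.float64(-0.79), 40]
[np.float64(-3.4), np.float64(8.1), np.float64(-0.0), np.float64(0.22), np.float64(-0.15), np.float64(-0.79), 40]
clock 3.5 pos [ 0.4956 -0.1785  0.1499] toolyaw 0.72 ft [-0.61 -0.13  0.14] j [-0.35  0.34 -0.08  1.15  0.01  1.21] grip 40.5
total mm/deg [  16.4   -6.5 -114.9] [ 0.43 -0.3  -1.58]
[np.float64(-1.8), np.float64(3.9), np.float64(28.7), np.float64(0.11), np.float64(-0.07), np.float64(-0.4), 40]
[np.float64(-1.8), np.float64(3.9), np.float64(28.7), np.float64(0.11), np.float64(-0.07), np.float64(-0.4), 40]
[np.float64(-1.8), np.float64(3.9), np.float64(28.7), np.float64(0.11), np.float64(-0.07), np.float64(-0.4), 40]
[np.float64(-1.8), np.float64(4.0), np.float64(28.7), np.float64(0.11), np.float64(-0.07), np.float64(-0.4), 40]
0.81 [425.9, 155.2] 31496
0.6 [476.9, 246.1] 287
[array([333., 139.]), array([335., 277.])]
```

View pics/w2.png

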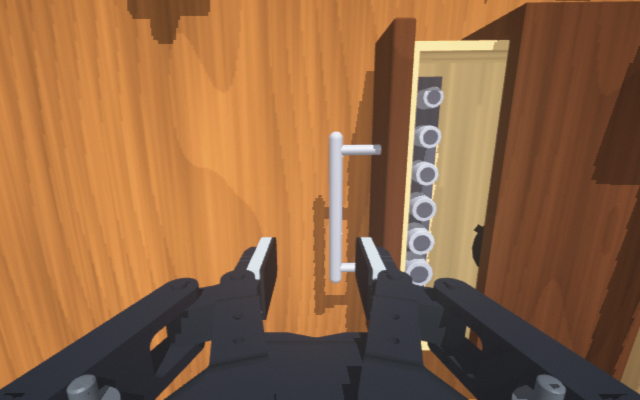

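Request:
{"op": "jog_arm", "data": {"deltas": [[[-3,8,0,0.2,-0.1,-0.8,28],[-3,8,0,0.2,-0.1,-0.8,28],[0,0,0,0,0,0,28],[0,0,0,0,0,0,28]]]}}

```text
clock: 4.0
eef_pos: [0.5159, -0.1799, 0.1516]
tool_rot: [0.688, 0.726, 0.001, 0.001]
ft_force: [-0.7, -0.9, 0.2]
grip_width: 0.0276
```

```bash
python3 - <<'E'
from h import *
plan([.512,-.185,.035],2.3,5,28)
M=model('wrist');im=camera('wrist');print([proj(M,p).round(0) for p in ([.509,-.125,.052],[.514,-.245,.052])])
save('w3',im)
# bar: bright columns near rows
g=cv2.cvtColor(im,cv2.COLOR_RGB2HSV)
for r in (150,175,200,225): 
    c=np.where((g[r,200:380,1]<60)&(g[r,200:380,2]>140))[0]+200
    if len(c): print(r,c.min(),c.max(),at_z(M,((c.min()+c.max())/2,r),.052).round(4))
E
```

```text
clock 4.0 pos [ 0.5159 -0.1799  0.1516] toolyaw 3.06 ft [-0.67 -0.94  0.17] j [-0.34  0.38 -0.02  1.17  0.    1.18] grip 27.6
total mm/deg [  -3.9   -5.1 -116.6] [ 0.19 -0.02  0.76]
[np.float64(-1.0), np.float64(-0.9), np.float64(23.3), np.float64(0.04), np.float64(-0.0), np.float64(0.15), 28]
[np.float64(-1.0), np.float64(-0.9), np.float64(23.3), np.float64(0.04), np.float64(-0.0), np.float64(0.15), 28]
[np.float64(-1.0), np.float64(-0.9), np.float64(23.3), np.float64(0.04), np.float64(-0.0), np.float64(0.15), 28]
[np.float64(-1.0), np.float64(-0.8), np.float64(23.3), np.float64(0.04), np.float64(-0.0), np.float64(0.15), 28]
[np.float64(-1.0), np.float64(-0.8), np.float64(23.3), np.float64(0.04), np.float64(-0.0), np.float64(0.15), 28]
[array([310., 136.]), array([309., 274.])]
150 306 356 [ 0.5258 -0.1349  0.052 ]
175 306 318 [ 0.5118 -0.1558  0.052 ]
200 305 317 [ 0.512  -0.1769  0.052 ]
225 305 317 [ 0.5131 -0.1989  0.052 ]
```

Request:
{"op": "jog_arm", "data": {"deltas": [[[-1,-1,23,0,0,0,28],[-1,-1,23,0,0,0,28],[-1,-1,23,0,0,0,28],[-1,0,23,0,0,0,28],[-1,0,23,0,0,0,28]]]}}

```text
clock: 4.55
eef_pos: [0.5179, -0.1858, 0.0376]
tool_rot: [0.687, 0.726, 0.004, 0.006]
ft_force: [-1.1, 0.2, 3.8]
grip_width: 0.0279
```

Request:
{"op": "jog_arm", "data": {"deltas": [[[0,0,0,0,0,0,28],[0,0,0,0,0,0,0],[0,0,0,0,0,0,0],[0,0,0,0,0,0,0],[0,0,0,0,0,0,0]]]}}

```text
clock: 5.05
eef_pos: [0.519, -0.1858, 0.0378]
tool_rot: [0.688, 0.726, 0.004, 0.007]
ft_force: [0.7, -0.1, -0.9]
grip_width: 0.0089
```

```bash
python3 - <<'E'
from h import *
plan([.395,-.188,.035],2.3,6,0)
E
```

```text
clock 5.05 pos [ 0.519  -0.1858  0.0378] toolyaw 3.1 ft [ 0.7  -0.11 -0.92] j [-0.35  0.49 -0.17  0.89  0.    1.17] grip 8.9
total mm/deg [-124.    -2.2   -2.8] [0.9  0.2  0.79]
[np.float64(0.7), np.float64(-20.7), np.float64(0.1), np.float64(0.15), np.float64(0.03), np.float64(0.13), 0]
[np.float64(0.7), np.float64(-20.7), np.float64(0.2), np.float64(0.15), np.float64(0.03), np.float64(0.13), 0]
[np.float64(0.7), np.float64(-20.7), np.float64(0.3), np.float64(0.15), np.float64(0.03), np.float64(0.13), 0]
[np.float64(0.6), np.float64(-20.7), np.float64(0.3), np.float64(0.15), np.float64(0.03), np.float64(0.13), 0]
[np.float64(0.6), np.float64(-20.7), np.float64(0.4), np.float64(0.15), np.float64(0.03), np.float64(0.13), 0]
[np.float64(0.5), np.float64(-20.7), np.float64(0.4), np.float64(0.15), np.float64(0.03), np.float64(0.13), 0]
```

Request:
{"op": "jog_arm", "data": {"deltas": [[[0,-20,0,0,0,0,0],[0,-20,0,0,0,0,0],[0,-20,0,0,0,0,0],[0,-20,0,0,0,0,0],[0,0,0,0,0,0,0]]]}}

```text
clock: 5.55
eef_pos: [0.4408, -0.1877, 0.0378]
tool_rot: [0.687, 0.726, 0.009, 0.008]
ft_force: [-1.2, -2.1, -3.9]
grip_width: 0.0086
```

Request:
{"op": "jog_arm", "data": {"deltas": [[[0,-6,0,0,0,0,0],[0,-6,0,0,0,0,0]]]}}

```text
clock: 5.75
eef_pos: [0.4296, -0.188, 0.0378]
tool_rot: [0.687, 0.727, 0.01, 0.009]
ft_force: [1.2, 1.8, 0.8]
grip_width: 0.0086
```

Request:
{"op": "jog_arm", "data": {"deltas": [[[0,-5,0,0,0,0,0],[0,-5,0,0,0,0,0]]]}}

```text
clock: 5.95
eef_pos: [0.42, -0.1882, 0.0378]
tool_rot: [0.687, 0.727, 0.011, 0.009]
ft_force: [0.6, 2.4, 1.6]
grip_width: 0.0087
```

Request:
{"op": "jog_arm", "data": {"deltas": [[[0,-5,0,0,0,0,0],[0,-5,0,0,0,0,0]]]}}

```text
clock: 6.15
eef_pos: [0.4099, -0.1885, 0.0378]
tool_rot: [0.687, 0.727, 0.012, 0.009]
ft_force: [0.6, 2.3, 2.7]
grip_width: 0.009
```

Request:
{"op": "jog_arm", "data": {"deltas": [[[0,-4,0,0,0,0,0],[0,-4,0,0,0,0,0]]]}}

```text
clock: 6.35
eef_pos: [0.4014, -0.1887, 0.0378]
tool_rot: [0.687, 0.727, 0.012, 0.009]
ft_force: [1.9, 3.4, 2.9]
grip_width: 0.0087
```

Request:
{"op": "jog_arm", "data": {"deltas": [[[0,-4,0,0,0,0,0],[0,-4,0,0,0,0,0]]]}}

```text
clock: 6.55
eef_pos: [0.3939, -0.1889, 0.0378]
tool_rot: [0.686, 0.727, 0.014, 0.01]
ft_force: [12.8, 3.8, -8.5]
grip_width: 0.0088
```

Request:
{"op": "jog_arm", "data": {"deltas": [[[0,-3,0,0,0,0,0],[0,-2,0,0,0,0,0],[0,-2,0,0,0,0,0]]]}}

```text
clock: 6.85
eef_pos: [0.3941, -0.1889, 0.0378]
tool_rot: [0.685, 0.728, 0.02, 0.015]
ft_force: [6.3, 4.3, -1.9]
grip_width: 0.0082
```

```bash
python3 - <<'E'
from h import *
plan([.393,-.188,.035],2.3,1,0)
im=camera('top'); save('top2',im)
for r in masks_of('cap_center','top'): print(r['conf'],r['at'],r['pixels'].sum())
save('top2c',cv2.resize(im[100:260,330:480],(750,800)[:1]+(800,),interpolation=cv2.INTER_CUBIC)[:600])
E
```

```text
clock 6.85 pos [ 0.3941 -0.1889  0.0378] toolyaw 3.43 ft [ 6.33  4.34 -1.94] j [-0.47  0.29 -0.5   0.74  0.03  1.04] grip 8.2
total mm/deg [-1.1  0.9 -2.8] [ 2.83 -0.41  1.14]
[np.float64(0.9), np.float64(-1.2), np.float64(2.8), np.float64(2.83), np.float64(-0.41), np.float64(1.14), 0]
0.59 [424.5, 182.9] 342
```

Request:
{"op": "jog_arm", "data": {"deltas": [[[0,0,0,0,0,0,28],[0,0,0,0,0,0,28],[0,0,0,0,0,0,28],[0,0,-10,0,0,0,28],[0,0,-20,0,0,0,28]]]}}

```text
clock: 7.45
eef_pos: [0.3881, -0.1894, 0.0656]
tool_rot: [0.685, 0.728, 0.017, 0.011]
ft_force: [0.5, -0.2, 0.5]
grip_width: 0.0281
```

Request:
{"op": "jog_arm", "data": {"deltas": [[[0,0,-30,0.7,0,0,28],[0,0,-40,0.7,0,0,60],[0,0,-40,0.7,0,0,85],[0,0,-30,0.7,0,0,85],[0,0,0,0,0,0,85]]]}}

```text
clock: 7.95
eef_pos: [0.3828, -0.1911, 0.2154]
tool_rot: [0.686, 0.728, -0.003, -0.005]
ft_force: [-0.1, -0.5, 0.1]
grip_width: 0.0837
```

```bash
python3 - <<'E'
from h import *
M=model('top'); p=at_z(M,(424.5,182.9),.07); print(p)
im=camera('top'); save('top3',im)
for r in masks_of('cap_center','top'): print(r['conf'],r['at'],r['pixels'].sum()); print(at_z(M,r['at'],.07))
plan([p[0]-.02,p[1],.22],2.3,4,85)
E
```

```text
[ 0.53899177 -0.22041592  0.07      ]
0.86 [425.6, 181.6] 328
[ 0.54250032 -0.22350019  0.07      ]
clock 8.05 pos [ 0.3809 -0.1901  0.2118] toolyaw 3.43 ft [ 0.29  0.13 -0.84] j [-0.46  0.12 -0.2   1.27 -0.    1.05] grip 85.2
total mm/deg [138.1 -30.3   8.2] [-0.95 -0.38  1.13]
[np.float64(-9.6), np.float64(34.0), np.float64(-2.7), np.float64(-0.24), np.float64(-0.09), np.float64(0.28), 85]
[np.float64(-9.4), np.float64(34.0), np.float64(-2.5), np.float64(-0.24), np.float64(-0.09), np.float64(0.28), 85]
[np.float64(-9.3), np.float64(34.1), np.float64(-2.4), np.float64(-0.24), np.float64(-0.09), np.float64(0.28), 85]
[np.float64(-9.1), np.float64(34.1), np.float64(-2.2), np.float64(-0.24), np.float64(-0.09), np.float64(0.28), 85]
```

Request:
{"op": "jog_arm", "data": {"deltas": [[[30,34,-3,-0.2,0,0.3,85],[-9,34,-3,-0.2,0,0.3,85],[-9,34,-2,-0.2,0,0.3,85],[-9,34,-2,-0.2,0,0.3,85],[0,0,0,0,0,0,85]]]}}

```text
clock: 8.55
eef_pos: [0.5141, -0.1788, 0.2122]
tool_rot: [0.694, 0.72, -0.002, -0.01]
ft_force: [-0.7, -1.1, 0.4]
grip_width: 0.085
```

```bash
python3 - <<'E'
from h import *
plan([.54,-.22,.22],2.3,1,85)
M=model('wrist');im=camera('wrist');save('w4',im)
for r in masks_of('cap_center','wrist'): print(r['conf'],r['at'],r['pixels'].sum(),at_z(M,r['at'],.07))
print(proj(M,[.54,-.222,.07]))
E
```

```text
clock 8.55 pos [ 0.5141 -0.1788  0.2122] toolyaw 2.04 ft [-0.66 -1.11  0.38] j [-0.34  0.35  0.11  1.35  0.    1.2 ] grip 85.0
total mm/deg [ 25.9 -41.2   7.8] [-0.93 -0.63 -0.26]
[np.float64(-42.0), np.float64(24.3), np.float64(-8.6), np.float64(-0.93), np.float64(-0.63), np.float64(-0.26), 85]
[342.37750091 236.31666013]
```

View pics/w4.png

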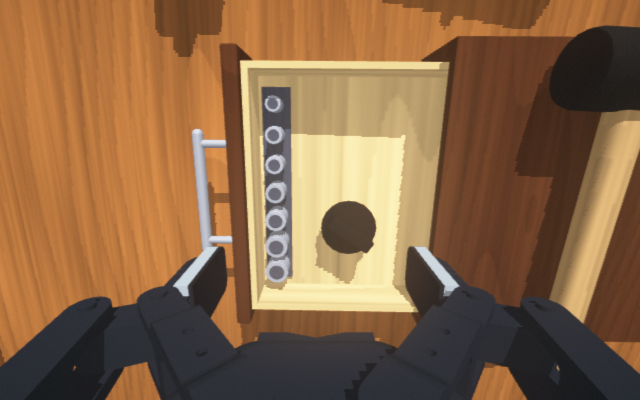

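```bash
python3 - <<'E'
from h import *
im=cv2.imread('pics/w4.png'); c=im[185:285,300:400].astype(float)
c=np.clip(c*4,0,255)**1.0
cv2.imwrite('pics/w4c.png',cv2.resize(c.astype(np.uint8),(600,600),interpolation=cv2.INTER_CUBIC))
print(im[215:245:3,325:375:5].max(2))
E
```

```text
[[ 93  78  79  81  82  83  84  86  86  86]
 [ 76  74  81  82  82  82  83  83  85  87]
 [ 77  76  79  82  82  82  82  83  85  84]
 [ 74  79  78  81  80  82  81  83  81  82]
 [ 73  78  79  80  82  82  81  83  82  84]
 [ 73  73  78  79  80  82  84  83  82  82]
 [ 72  74  76  78  80  81  82  82  81  83]
 [ 72  72  74  77  80  80  81  83  82  82]
 [ 79  73  76  75  78  79  80  82  84  82]
 [147  74  76  75  77  81  81  81  82  83]]
```

View pics/w4c.png

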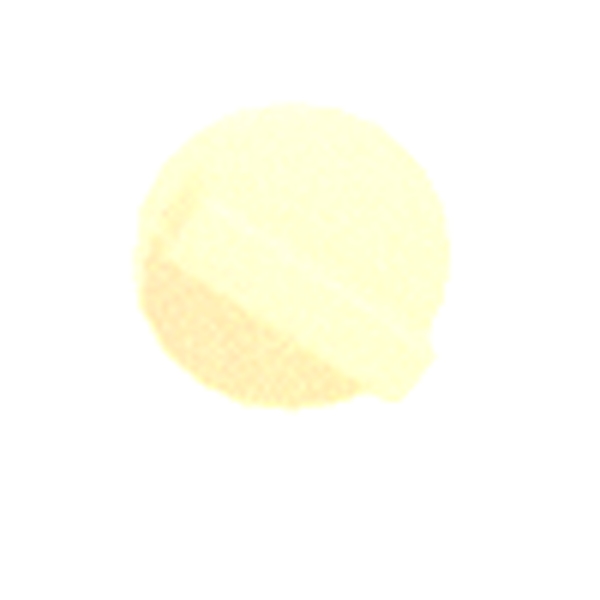

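```bash
python3 - <<'E'
from h import *
M=model('wrist'); T=M[3]; print('cam',T[:3,3])
f=lambda u,v,z:at_z(M,(300+u/6-.5,185+v/6-.5),z)
for fl in (.015,.022,.03,.04):
    c=f(292,256,fl+.0225); L=np.linalg.norm(f(135,256,fl+.0225)-f(450,256,fl+.0225)); b=f(300,305,fl+.0495); a=f(415,377,fl+.0495)-f(186,232,fl+.0495)
    print(fl,'head',c.round(4),'D',L.round(4),'bar',b.round(4),'len',np.linalg.norm(a).round(4),'yaw',np.degrees(np.arctan2(a[1],a[0])).round(1))
S=model('scene'); im=camera('scene'); save('scene2',im)
for r in masks_of('cap_center','scene'): print(r['conf'],r['at'],r['pixels'].sum(),at_z(S,r['at'],.05),at_z(S,r['at'],.06)); ys,xs=np.where(r['pixels']); print(xs.min(),xs.max(),ys.min(),ys.max())
# drawer inner front-wall top edges & handle heights, sockets
print(proj(M,[.4,-.188,.052]))
E
```

```text
cam [ 0.51132394 -0.11291059  0.35551073]
0.015 head [ 0.5446 -0.2224  0.0375] D 0.0583 bar [ 0.5437 -0.2219  0.0645] len 0.0475 yaw -31.1
0.022 head [ 0.5438 -0.22    0.0445] D 0.057 bar [ 0.5429 -0.2192  0.0715] len 0.0464 yaw -31.1
0.03 head [ 0.543  -0.2172  0.0525] D 0.0556 bar [ 0.542  -0.2162  0.0795] len 0.0451 yaw -31.1
0.04 head [ 0.542  -0.2138  0.0625] D 0.0537 bar [ 0.5409 -0.2125  0.0895] len 0.0435 yaw -31.1
0.69 [212.5, 233.7] 360 [ 0.53768742 -0.22686255  0.05      ] [ 0.54855504 -0.22446063  0.06      ]
203 226 224 245
[212.79389738 194.9251108 ]
```

```bash
python3 - <<'E'
from h import *
plan([.544,-.222,.15],58.9,8,36)
E
```

```text
clock 8.75 pos [ 0.5101 -0.1781  0.2138] toolyaw 1.98 ft [-0.4   0.25 -0.54] j [-0.34  0.35  0.1   1.35  0.    1.2 ] grip 85.2
total mm/deg [ 33.9 -43.9 -63.8] [ -0.61  -1.11 -56.92]
[np.float64(-5.7), np.float64(4.2), np.float64(7.8), np.float64(-0.08), np.float64(-0.14), np.float64(-7.12), 36]
[np.float64(-6.2), np.float64(3.4), np.float64(7.9), np.float64(-0.08), np.float64(-0.14), np.float64(-7.12), 36]
[np.float64(-6.5), np.float64(2.6), np.float64(7.9), np.float64(-0.08), np.float64(-0.14), np.float64(-7.12), 36]
[np.float64(-6.8), np.float64(1.8), np.float64(7.9), np.float64(-0.08), np.float64(-0.14), np.float64(-7.12), 36]
[np.float64(-6.9), np.float64(0.9), np.float64(7.9), np.float64(-0.08), np.float64(-0.14), np.float64(-7.12), 36]
[np.float64(-7.0), np.float64(0.1), np.float64(7.9), np.float64(-0.08), np.float64(-0.14), np.float64(-7.12), 36]
[np.float64(-6.9), np.float64(-0.8), np.float64(7.9), np.float64(-0.08), np.float64(-0.14), np.float64(-7.12), 36]
[np.float64(-6.7), np.float64(-1.7), np.float64(8.0), np.float64(-0.08), np.float64(-0.14), np.float64(-7.12), 36]
```

Request:
{"op": "jog_arm", "data": {"deltas": [[[-6,4,8,-0.1,-0.1,-7.1,36],[-6,3,8,-0.1,-0.1,-7.1,36],[-6,3,8,-0.1,-0.1,-7.1,36],[-7,2,8,-0.1,-0.1,-7.1,36],[-7,1,8,-0.1,-0.1,-7.1,36]]]}}

```text
clock: 9.25
eef_pos: [0.5255, -0.2047, 0.1747]
tool_rot: [0.432, 0.902, 0.001, -0.004]
ft_force: [0.2, -0.8, -0.7]
grip_width: 0.0362
```

Request:
{"op": "jog_arm", "data": {"deltas": [[[-7,0,8,-0.1,-0.1,-7.1,36],[-7,-1,8,0,-0.1,-7.1,36],[-7,-2,8,0,-0.1,-7.1,36],[0,0,0,0,0,0,36],[0,0,0,0,0,0,36]]]}}

```text
clock: 9.75
eef_pos: [0.5318, -0.2215, 0.1504]
tool_rot: [0.253, 0.967, 0.001, -0.003]
ft_force: [0.4, 0.7, 0.6]
grip_width: 0.0357
```

```bash
python3 - <<'E'
from h import *
plan([.545,-.222,.15],58.9,1,36)
M=model('wrist');im=camera('wrist');save('w5',im); o=get_obs(); print(o['eef_pos'])
np.savez('w5.npz',f=M[0],cx=M[1],cy=M[2],T=M[3])
for r in masks_of('cap_center','wrist'):
    ys,xs=np.where(r['pixels']); print(r['conf'],r['at'],xs.min(),xs.max(),ys.min(),ys.max())
px=proj(M,[.545,-.222,.06]); print(px); u,v=(px-60).astype(int); v=max(v,0); print(u,v)
c=im[v:v+120,u:u+120].astype(float); c=np.clip((c-25)*3.2,0,255).astype(np.uint8)
print(im[int(px[1]),u:u+120:8].max(1))
save('w5c',cv2.resize(c,(600,600),interpolation=cv2.INTER_CUBIC))
E
```

```text
clock 9.75 pos [ 0.5318 -0.2215  0.1504] toolyaw 60.68 ft [0.45 0.7  0.6 ] j [-0.4   0.44  0.08  1.21  0.    0.12] grip 35.7
total mm/deg [13.2 -0.5 -0.4] [ 0.05 -0.38  1.78]
[np.float64(-11.8), np.float64(6.1), np.float64(0.3), np.float64(0.05), np.float64(-0.38), np.float64(1.78), 36]
[ 0.53174828 -0.22149387  0.15037202]
0.6 [321.8, 217.2] 290 358 183 256
[321.75423115 220.72321544]
261 160
[190 195 185 173  60  60  62  60  68  71  73  75  79 251 249]
```

View pics/w5c.png

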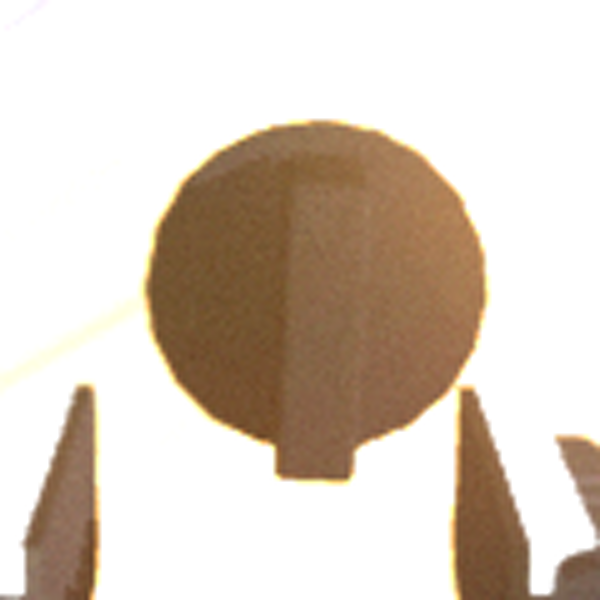

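```bash
python3 - <<'E'
from h import *
d=np.load('w5.npz'); M=(float(d['f']),float(d['cx']),float(d['cy']),d['T']); print(M[3][:3,3])
f=lambda u,v,z:at_z(M,(261+u/5-.4,160+v/5-.4),z)
for fl in (.0,.005,.01,.015,.02,.025):
    c=f(316.5,289,fl+.0235); L=np.linalg.norm(f(147,289,fl+.0235)-f(486,289,fl+.0235)); b=f(320.7,331,fl+.0495); a=f(326.5,185,fl+.0495)-f(315,478,fl+.0495); w=np.linalg.norm(f(284,331,fl+.0495)-f(358,331,fl+.0495))
    print(fl,'head',c.round(4),'D',L.round(4),'bar',b.round(4),'len',np.linalg.norm(a).round(4),'w',w.round(4),'yaw',np.degrees(np.arctan2(a[1],a[0])).round(1))
E
```

```text
[ 0.47553318 -0.18878399  0.29312226]
0.0 head [ 0.554  -0.2239  0.0235] D 0.0637 bar [ 0.5534 -0.2235  0.0495] len 0.0529 w 0.0127 yaw 149.0
0.005 head [ 0.5525 -0.2232  0.0285] D 0.0625 bar [ 0.5518 -0.2228  0.0545] len 0.0519 w 0.0124 yaw 149.0
0.01 head [ 0.5511 -0.2226  0.0335] D 0.0613 bar [ 0.5502 -0.2221  0.0595] len 0.0508 w 0.0121 yaw 149.0
0.015 head [ 0.5496 -0.2219  0.0385] D 0.0601 bar [ 0.5486 -0.2213  0.0645] len 0.0497 w 0.0119 yaw 149.0
0.02 head [ 0.5482 -0.2213  0.0435] D 0.0589 bar [ 0.547  -0.2206  0.0695] len 0.0486 w 0.0116 yaw 149.0
0.025 head [ 0.5467 -0.2206  0.0485] D 0.0578 bar [ 0.5454 -0.2199  0.0745] len 0.0475 w 0.0114 yaw 149.0
```

```bash
python3 - <<'E'
from h import *
plan([.549,-.2217,.075],59,3,32)
E
```

```text
clock 9.85 pos [ 0.5322 -0.2215  0.1506] toolyaw 60.74 ft [0.22 0.22 0.6 ] j [-0.4   0.44  0.08  1.21  0.    0.12] grip 36.1
total mm/deg [ 16.8  -0.2 -75.6] [ 0.06 -0.34  1.74]
[np.float64(-5.1), np.float64(2.6), np.float64(25.2), np.float64(0.02), np.float64(-0.11), np.float64(0.58), 32]
[np.float64(-5.0), np.float64(2.7), np.float64(25.2), np.float64(0.02), np.float64(-0.11), np.float64(0.58), 32]
[np.float64(-4.9), np.float64(2.8), np.float64(25.2), np.float64(0.02), np.float64(-0.11), np.float64(0.58), 32]
```

Request:
{"op": "jog_arm", "data": {"deltas": [[[-5,2.6,25,0,-0.1,0.6,32],[-5,2.7,25,0,-0.1,0.6,32],[-5,2.8,25,0,-0.1,0.6,32],[0,0,0,0,0,0,32],[0,0,0,0,0,0,32]]]}}

```text
clock: 10.35
eef_pos: [0.551, -0.2216, 0.0791]
tool_rot: [0.271, 0.963, 0.0, 0.004]
ft_force: [-0.7, 0.9, -0.1]
grip_width: 0.0316
```

```bash
python3 - <<'E'
from h import *
plan([.549,-.2217,.0435],59,3,32)
E
```

```text
clock 10.35 pos [ 0.551  -0.2216  0.0791] toolyaw 58.56 ft [-0.73  0.94 -0.12] j [-0.38  0.52  0.01  1.05  0.    0.17] grip 31.6
total mm/deg [ -2.   -0.1 -35.6] [ 0.14  0.42 -0.44]
[np.float64(0.6), np.float64(-0.4), np.float64(11.9), np.float64(0.05), np.float64(0.14), np.float64(-0.15), 32]
[np.float64(0.6), np.float64(-0.4), np.float64(11.9), np.float64(0.05), np.float64(0.14), np.float64(-0.15), 32]
[np.float64(0.6), np.float64(-0.4), np.float64(11.9), np.float64(0.05), np.float64(0.14), np.float64(-0.15), 32]
```

Request:
{"op": "jog_arm", "data": {"deltas": [[[0.6,-0.4,12,0,0.1,-0.1,32],[0.6,-0.4,12,0,0.1,-0.1,32],[0.6,-0.4,8,0,0.1,-0.1,32],[0,0,0,0,0,0,32],[0,0,0,0,0,0,32]]]}}

```text
clock: 10.85
eef_pos: [0.5503, -0.2226, 0.0485]
tool_rot: [0.269, 0.963, 0.001, 0.004]
ft_force: [0.8, 0.3, 0.2]
grip_width: 0.0321
```

Request:
{"op": "jog_arm", "data": {"deltas": [[[0.5,0,3,0,0,0,32],[0,0,2,0,0,0,32],[0,0,0,0,0,0,32]]]}}

```text
clock: 11.15
eef_pos: [0.5531, -0.2228, 0.048]
tool_rot: [0.268, 0.963, 0.001, 0.008]
ft_force: [0.3, 0.1, 0.0]
grip_width: 0.0319
```

Request:
{"op": "jog_arm", "data": {"deltas": [[[0,0,0,0,0,0,0],[0,0,0,0,0,0,0],[0,0,0,0,0,0,0],[0,0,0,0,0,0,0],[0,0,0,0,0,0,0]]]}}

```text
clock: 11.65
eef_pos: [0.5537, -0.2231, 0.0487]
tool_rot: [0.268, 0.963, 0.001, 0.009]
ft_force: [-0.5, 0.4, 1.3]
grip_width: 0.0132
```

Request:
{"op": "jog_arm", "data": {"deltas": [[[0,0,-10,0,0,0,0],[0,0,-20,0,0,0,0],[0,0,-30,0,0,0,0],[0,0,-40,0,0,0,0],[0,0,-40,0,0,0,0]]]}}

```text
clock: 12.15
eef_pos: [0.5452, -0.2206, 0.1851]
tool_rot: [0.269, 0.963, 0.002, -0.002]
ft_force: [0.2, -0.6, -0.7]
grip_width: 0.0129
```

```bash
python3 - <<'E'
from h import *
plan([.52,-.05,.26],75,4,0)
M=model('wrist');im=camera('wrist');save('w6',im)
for r in masks_of('cap_center','wrist'):
    ys,xs=np.where(r['pixels']); print(r['conf'],r['at'],xs.min(),xs.max(),ys.min(),ys.max())
save('w6c',im[100:,160:480])
E
```

```text
clock 12.15 pos [ 0.5452 -0.2206  0.1851] toolyaw 58.83 ft [ 0.2  -0.63 -0.65] j [-0.39  0.44  0.17  1.3   0.    0.16] grip 12.9
total mm/deg [-25.2 170.6  74.9] [  0.17  -0.22 -16.16]
[np.float64(27.5), np.float64(33.3), np.float64(-18.5), np.float64(0.04), np.float64(-0.06), np.float64(-4.04), 0]
[np.float64(25.1), np.float64(35.1), np.float64(-18.6), np.float64(0.04), np.float64(-0.06), np.float64(-4.04), 0]
[np.float64(22.5), np.float64(36.8), np.float64(-18.6), np.float64(0.04), np.float64(-0.06), np.float64(-4.04), 0]
[np.float64(19.9), np.float64(38.3), np.float64(-18.7), np.float64(0.04), np.float64(-0.06), np.float64(-4.04), 0]
0.69 [316.0, 232.7] 258 373 188 315
```

View pics/w6c.png

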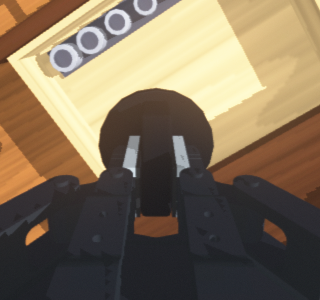

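```bash
python3 - <<'E'
from h import *
from scipy.optimize import least_squares
m=camera_model('wrist'); f=200/np.tan(np.radians(m['fovy'])/2); Ti=np.linalg.inv(m['T_tool_cam'])
im=cv2.imread('pics/w6.png'); g=im.max(2)
# silhouette edge points of the head: upper arc, radial search from (316,245)
pts=[]
for a in np.radians(np.arange(-170,-9,5)):
    rr=np.arange(35,75,.5); u=316+rr*np.cos(a); v=245+rr*np.sin(a)
    p=cv2.remap(g.astype(np.float32),u.astype(np.float32)[None],v.astype(np.float32)[None],1)[0]
    i=np.argmax(np.diff(cv2.GaussianBlur(p[None],(5,1),1)[0])); pts.append((u[i],v[i]))
pts=np.array(pts)
def circ(x,y,z):
    t=np.linspace(0,2*np.pi,361); P=np.c_[x+.03*np.cos(t),y+.03*np.sin(t),z+0*t,1+0*t]@Ti.T
    return np.c_[f*P[:,0]/P[:,2]+m['cx'],f*P[:,1]/P[:,2]+m['cy']]
def res(q):
    c=circ(*q); d=np.linalg.norm(pts[:,None]-c[None],axis=2); i=d.argmin(1); cen=c.mean(0)
    return np.linalg.norm(pts-cen,axis=1)-np.linalg.norm(c[i]-cen,axis=1)
s=least_squares(res,[0,0,.01],loss='soft_l1',f_scale=1,x_scale=.01,diff_step=1e-3); print(s.x,np.abs(res(s.x)).round(1))
E
```

```text
[0.00300621 0.00104797 0.00733698] [0.  0.7 0.  0.6 0.2 0.3 0.1 0.6 0.  0.1 0.2 0.1 0.5 0.1 0.2 0.2 0.3 0.2
 0.2 0.3 0.2 0.3 0.1 0.5 0.1 0.1 0.2 0.2 0.6 0.5 0.1 0.3 0.6]
```

```bash
python3 - <<'E'
from h import *
plan([.485,.27,.245],92.3,12,0)
E
```

```text
clock 12.25 pos [ 0.5493 -0.2223  0.1912] toolyaw 58.84 ft [ 0.81 -0.25 -0.31] j [-0.39  0.44  0.18  1.3   0.    0.16] grip 12.7
total mm/deg [-64.3 492.3  53.8] [  0.1    0.61 -33.46]
[np.float64(25.8), np.float64(32.3), np.float64(-4.6), np.float64(0.01), np.float64(0.05), np.float64(-2.79), 0]
[np.float64(24.2), np.float64(33.6), np.float64(-4.6), np.float64(0.01), np.float64(0.05), np.float64(-2.79), 0]
[np.float64(22.5), np.float64(34.7), np.float64(-4.5), np.float64(0.01), np.float64(0.05), np.float64(-2.79), 0]
[np.float64(20.8), np.float64(35.8), np.float64(-4.5), np.float64(0.01), np.float64(0.05), np.float64(-2.79), 0]
[np.float64(19.0), np.float64(36.7), np.float64(-4.5), np.float64(0.01), np.float64(0.05), np.float64(-2.79), 0]
[np.float64(17.2), np.float64(37.6), np.float64(-4.5), np.float64(0.01), np.float64(0.05), np.float64(-2.79), 0]
[np.float64(15.4), np.float64(38.4), np.float64(-4.5), np.float64(0.01), np.float64(0.05), np.float64(-2.79), 0]
[np.float64(13.5), np.float64(39.1), np.float64(-4.5), np.float64(0.01), np.float64(0.05), np.float64(-2.79), 0]
[np.float64(11.6), np.float64(39.7), np.float64(-4.5), np.float64(0.01), np.float64(0.05), np.float64(-2.79), 0]
[np.float64(9.7), np.float64(40.2), np.float64(-4.5), np.float64(0.01), np.float64(0.05), np.float64(-2.79), 0]
[np.float64(7.7), np.float64(40.6), np.float64(-4.5), np.float64(0.01), np.float64(0.05), np.float64(-2.79), 0]
[np.float64(5.7), np.float64(41.0), np.float64(-4.5), np.float64(0.01), np.float64(0.05), np.float64(-2.79), 0]
```

Request:
{"op": "jog_arm", "data": {"deltas": [[[26,32,-6,0,0,-2.8,0],[24,34,-6,0,0,-2.8,0],[22,35,-6,0,0,-2.8,0],[21,36,-5,0,0,-2.8,0],[19,37,-5,0,0,-2.8,0]]]}}

```text
clock: 12.75
eef_pos: [0.522, -0.0163, 0.2192]
tool_rot: [0.151, 0.989, -0.001, 0.006]
ft_force: [0.3, 0.7, -0.7]
grip_width: 0.0127
```

Request:
{"op": "jog_arm", "data": {"deltas": [[[17,38,-5,0,0,-2.8,0],[15,38,-5,0,0,-2.8,0],[14,39,-4,0,0,-2.8,0],[12,40,-4,0,0,-2.8,0],[10,40,-4,0,0,-2.8,0]]]}}

```text
clock: 13.25
eef_pos: [0.49, 0.1962, 0.2404]
tool_rot: [0.024, 1.0, -0.002, 0.005]
ft_force: [1.1, -0.4, -0.7]
grip_width: 0.0133
```

Request:
{"op": "jog_arm", "data": {"deltas": [[[8,40,-4,0,0,-2.8,0],[6,35,-4,0,0,-2.8,0],[0,0,0,0,0,0,0],[0,0,0,0,0,0,0],[0,0,0,0,0,0,0]]]}}

```text
clock: 13.75
eef_pos: [0.4741, 0.2788, 0.2468]
tool_rot: [-0.031, 1.0, -0.003, 0.004]
ft_force: [0.1, -0.6, -0.8]
grip_width: 0.0131
```

```bash
python3 - <<'E'
from h import *
plan([.555,.2728,.215],92.3,3,0)
M=model('wrist');im=camera('wrist');save('w7',im); print(get_obs()['eef_pos'])
np.savez('w7.npz',f=M[0],cx=M[1],cy=M[2],T=M[3])
px=proj(M,[.552,.273,.148]); print(px)
g=cv2.GaussianBlur(cv2.cvtColor(im,cv2.COLOR_RGB2GRAY),(3,3),1)
c=cv2.HoughCircles(g,cv2.HOUGH_GRADIENT,1,30,param1=80,param2=20,minRadius=22,maxRadius=60); print(c)
u,v=int(px[0])-60,max(int(px[1])-60,0); print(u,v)
save('w7c',cv2.resize(im[v:v+120,u:u+120],(600,600),interpolation=cv2.INTER_CUBIC))
E
```

```text
clock 13.75 pos [0.4741 0.2788 0.2468] toolyaw 93.54 ft [ 0.12 -0.64 -0.76] j [ 0.54  0.33  0.17  1.4  -0.01  0.47] grip 13.1
total mm/deg [ 80.9  -6.  -31.8] [-0.33  0.42  1.24]
[np.float64(-26.7), np.float64(-3.6), np.float64(10.8), np.float64(-0.11), np.float64(0.14), np.float64(0.41), 0]
[np.float64(-26.8), np.float64(-3.4), np.float64(10.7), np.float64(-0.11), np.float64(0.14), np.float64(0.41), 0]
[np.float64(-26.8), np.float64(-3.3), np.float64(10.7), np.float64(-0.11), np.float64(0.14), np.float64(0.41), 0]
[0.474124   0.27841957 0.24677657]
[303.08231935 284.76081413]
[[[315.5 243.5  56.3]
  [305.5   1.5  36. ]
  [631.5 238.5  36.6]
  [597.5 221.5  26.8]]]
243 224
```

View pics/w7c.png

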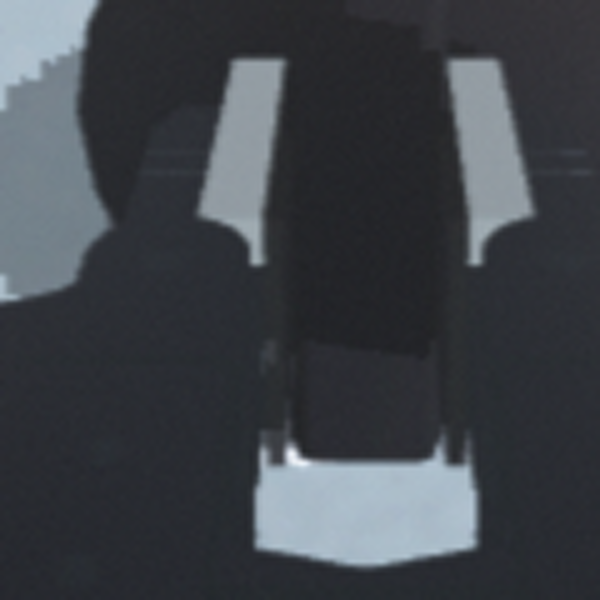

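Request:
{"op": "jog_arm", "data": {"deltas": [[[-40,-2,0,0,0,0.4,0],[-40,-2,0,0,0.2,0.4,0],[-40,-2,0,0,0.2,0.4,0],[-28,0,0,0,0,0,0],[0,0,0,0,0,0,0]]]}}

```text
clock: 14.3
eef_pos: [0.6256, 0.2701, 0.2442]
tool_rot: [-0.015, 1.0, -0.005, -0.003]
ft_force: [0.3, -0.4, -0.3]
grip_width: 0.013
```

Request:
{"op": "jog_arm", "data": {"deltas": [[[0,0,0,0,0,0,0],[0,0,0,0,0,0,0]]]}}

```text
clock: 14.5
eef_pos: [0.6258, 0.267, 0.243]
tool_rot: [-0.012, 1.0, -0.006, -0.005]
ft_force: [0.0, 0.6, -0.4]
grip_width: 0.0129
```

```bash
cat > neck.py <<'E'
from h import *
from scipy.optimize import least_squares
M=model('wrist');im=camera('wrist');save('w8',im); o=get_obs(); print(o['eef_pos'],model('wrist')[3][:3,3]-M[3][:3,3])
f,cx,cy,T=M
px=proj(M,[.552,.273,.148]); print('pred',px)
g=cv2.GaussianBlur(cv2.cvtColor(im,cv2.COLOR_RGB2GRAY),(3,3),1)
c=cv2.HoughCircles(g,cv2.HOUGH_GRADIENT,1,30,param1=80,param2=20,minRadius=25,maxRadius=50); print(c)
c=min(c[0],key=lambda q:np.hypot(*(q[:2]-px)))
print(c, at_z(M,c[:2],.148), 'expected r', f*.032/abs(T[2,3]-.148))
u,v=int(c[0])-50,max(int(c[1])-50,0); print(u,v)
save('w8c',cv2.resize(im[v:v+100,u:u+100],(600,600),interpolation=cv2.INTER_CUBIC))
# annulus sampling in world: brightness at r=26mm round the found centre => notch angles
P=at_z(M,c[:2],.148); a=np.radians(np.arange(0,360,2))
for r in (.0235,):
    q=np.array([proj(M,P+[r*np.cos(t),r*np.sin(t),0]) for t in a]).astype(np.float32)
    s=cv2.remap(g,q[:,0][None],q[:,1][None],1)[0]; print(''.join('%d'%(x//26) for x in s))
plan([.555,.2728,.215],92.3,3,0)
E
python3 neck.py
```

```text
[0.62555911 0.26702072 0.24325818] [-2.65294784e-04  4.23997821e-05  2.56387095e-04]
pred [325.81032298 111.09853912]
[[[326.5 113.5  43. ]]]
[326.5 113.5  43. ] [0.55373375 0.2735824  0.148     ] expected r 40.45564908112805
276 63
333333346899999999999999999999999999999999999999999999999999999999999999999999999998644333333333346899999999999999999999999999999999999999999999999999999999999999999999999999754333
clock 14.55 pos [0.6256 0.267  0.2433] toolyaw 91.45 ft [ 0.44 -0.08 -1.56] j [ 0.41  0.64  0.65  1.59 -0.01  0.38] grip 12.4
total mm/deg [-70.6   5.8 -28.3] [-0.63 -0.55 -0.85]
[np.float64(23.4), np.float64(2.6), np.float64(9.6), np.float64(-0.21), np.float64(-0.18), np.float64(-0.28), 0]
[np.float64(23.4), np.float64(2.7), np.float64(9.5), np.float64(-0.21), np.float64(-0.18), np.float64(-0.28), 0]
[np.float64(23.4), np.float64(2.8), np.float64(9.5), np.float64(-0.21), np.float64(-0.18), np.float64(-0.28), 0]
```

Request:
{"op": "jog_arm", "data": {"deltas": [[[23,3,12,-0.2,-0.2,-0.3,0],[23,3,12,-0.2,-0.2,-0.3,0],[23,3,12,-0.2,-0.2,-0.3,0],[0,0,0,0,0,0,0],[0,0,0,0,0,0,0]]]}}

```text
clock: 15.05
eef_pos: [0.5487, 0.2726, 0.2089]
tool_rot: [-0.021, 1.0, 0.0, 0.001]
ft_force: [0.4, -0.8, -1.1]
grip_width: 0.0131
```

```bash
python3 - <<'E'
from h import *
plan([.556,.2727,.19],92.4,1,0)
E
```

```text
clock 15.05 pos [0.5487 0.2726 0.2089] toolyaw 92.46 ft [ 0.45 -0.81 -1.11] j [ 0.46  0.48  0.29  1.38 -0.    0.42] grip 13.1
total mm/deg [  7.3   0.1 -18.9] [0.03 0.14 0.06]
[np.float64(-7.2), np.float64(-0.3), np.float64(18.9), np.float64(0.03), np.float64(0.14), np.float64(0.06), 0]
```

Request:
{"op": "jog_arm", "data": {"deltas": [[[-3,0,6,0,0,0,0],[-3,0,6,0,0,0,0],[-1,0,3,0,0,0,0],[0,0,0,0,0,0,0]]]}}

```text
clock: 15.45
eef_pos: [0.5594, 0.2739, 0.1959]
tool_rot: [-0.021, 1.0, 0.002, 0.005]
ft_force: [-0.0, -0.3, -1.2]
grip_width: 0.0128
```

Request:
{"op": "jog_arm", "data": {"deltas": [[[0,0,0,0,0,0,0]]]}}

```text
clock: 15.55
eef_pos: [0.56, 0.2738, 0.1956]
tool_rot: [-0.021, 1.0, 0.002, 0.005]
ft_force: [1.0, -0.3, -0.5]
grip_width: 0.0128
```

```bash
python3 - <<'E'
from h import *
plan([.556,.2727,.185],92.4,1,0)
E
```

```text
clock 15.55 pos [0.56   0.2738 0.1956] toolyaw 92.4 ft [ 1.   -0.32 -0.48] j [ 0.46  0.5   0.29  1.35 -0.    0.41] grip 12.8
total mm/deg [ -4.   -1.1 -10.6] [0.18 0.52 0.  ]
[np.float64(4.1), np.float64(-1.0), np.float64(10.5), np.float64(0.18), np.float64(0.52), np.float64(0.0), 0]
```

Request:
{"op": "jog_arm", "data": {"deltas": [[[3,-0.7,4,0,0.5,0,0],[0,0,2,0,0,0,0],[0,0,0,0,0,0,0]]]}}

```text
clock: 15.85
eef_pos: [0.5573, 0.2728, 0.1887]
tool_rot: [-0.021, 1.0, 0.002, -0.0]
ft_force: [0.6, -0.0, -0.5]
grip_width: 0.0128
```

Request:
{"op": "jog_arm", "data": {"deltas": [[[0,0,0,0,0,0,0]]]}}

```text
clock: 15.95
eef_pos: [0.5572, 0.2727, 0.1886]
tool_rot: [-0.021, 1.0, 0.001, -0.0]
ft_force: [0.4, -0.4, -0.3]
grip_width: 0.0128
```

```bash
python3 - <<'E'
from h import *
plan([.556,.2727,.18],92.4,1,0)
E
```

```text
clock 15.95 pos [0.5572 0.2727 0.1886] toolyaw 92.37 ft [ 0.39 -0.36 -0.34] j [0.45 0.5  0.28 1.34 0.   0.41] grip 12.8
total mm/deg [-1.2 -0.  -8.6] [ 0.16 -0.05 -0.03]
[np.float64(1.2), np.float64(-0.0), np.float64(8.6), np.float64(0.16), np.float64(-0.05), np.float64(-0.03), 0]
```

Request:
{"op": "jog_arm", "data": {"deltas": [[[1,0,3,0,0,0,0],[0,0,3,0,0,0,0],[0,0,2,0,0,0,0]]]}}

```text
clock: 16.25
eef_pos: [0.5563, 0.2729, 0.1806]
tool_rot: [-0.021, 1.0, 0.002, 0.0]
ft_force: [0.5, -0.2, -0.6]
grip_width: 0.0128
```

Request:
{"op": "jog_arm", "data": {"deltas": [[[0,0,2,0,0,0,0],[0,0,2,0,0,0,0]]]}}

```text
clock: 16.45
eef_pos: [0.5561, 0.273, 0.1762]
tool_rot: [-0.021, 1.0, 0.002, -0.0]
ft_force: [0.6, 0.3, -0.9]
grip_width: 0.0126
```

Request:
{"op": "jog_arm", "data": {"deltas": [[[0,0,2,0,0,0,0],[0,0,2,0,0,0,0]]]}}

```text
clock: 16.65
eef_pos: [0.5561, 0.273, 0.1718]
tool_rot: [-0.021, 1.0, 0.002, -0.0]
ft_force: [0.2, -0.1, -0.7]
grip_width: 0.0129
```

No contact yet; continuing down towards the notches and the spring.

Request:
{"op": "jog_arm", "data": {"deltas": [[[0,0,2,0,0,0,0],[0,0,2,0,0,0,0]]]}}

```text
clock: 16.85
eef_pos: [0.5561, 0.273, 0.1674]
tool_rot: [-0.021, 1.0, 0.002, -0.0]
ft_force: [-0.5, -0.0, 1.1]
grip_width: 0.0131
```

Request:
{"op": "jog_arm", "data": {"deltas": [[[0,0,2,0,0,0,0],[0,0,2,0,0,0,0]]]}}

```text
clock: 17.05
eef_pos: [0.5561, 0.273, 0.1633]
tool_rot: [-0.021, 1.0, 0.002, 0.0]
ft_force: [-0.9, 0.0, 2.6]
grip_width: 0.0126
```

Request:
{"op": "jog_arm", "data": {"deltas": [[[0,0,2,0,0,0,0],[0,0,2,0,0,0,0]]]}}

```text
clock: 17.25
eef_pos: [0.5562, 0.273, 0.1601]
tool_rot: [-0.021, 1.0, 0.002, 0.0]
ft_force: [-0.9, -1.0, 4.1]
grip_width: 0.0126
```

Request:
{"op": "jog_arm", "data": {"deltas": [[[0,0,2,0,0,0,0],[0,0,1,0,0,0,0]]]}}

```text
clock: 17.45
eef_pos: [0.5562, 0.273, 0.1581]
tool_rot: [-0.021, 1.0, 0.002, 0.001]
ft_force: [-1.9, -1.2, 5.8]
grip_width: 0.0128
```

Request:
{"op": "jog_arm", "data": {"deltas": [[[0,0,2,0,0,0,0],[0,0,2,0,0,0,0]]]}}

```text
clock: 17.65
eef_pos: [0.5561, 0.273, 0.1554]
tool_rot: [-0.021, 1.0, 0.002, 0.001]
ft_force: [-2.5, -1.1, 5.6]
grip_width: 0.0128
```

Request:
{"op": "jog_arm", "data": {"deltas": [[[0,0,2,0,0,0,0],[0,0,1,0,0,0,0]]]}}

```text
clock: 17.85
eef_pos: [0.5561, 0.273, 0.1556]
tool_rot: [-0.021, 1.0, 0.003, 0.003]
ft_force: [-2.1, -1.6, 5.7]
grip_width: 0.0127
```

Request:
{"op": "jog_arm", "data": {"deltas": [[[0,-0.2,2,0,0,4,0],[0,-0.2,2,0,0,5,0],[0,-0.2,2,0,0,5,0],[0,-0.2,2,0,0,5,0]]]}}

```text
clock: 18.25
eef_pos: [0.5586, 0.2732, 0.1553]
tool_rot: [0.15, 0.989, 0.006, 0.007]
ft_force: [-5.1, -3.5, 11.6]
grip_width: 0.0128
```

```bash
python3 - <<'E'
from h import *
plan([.556,.273,.155],92.4,1,0); print(get_obs()['ft_torque'])
E
```

```text
clock 18.25 pos [0.5586 0.2732 0.1553] toolyaw 72.76 ft [-5.13 -3.5  11.56] j [0.45 0.51 0.2  1.24 0.   0.76] grip 12.8
total mm/deg [-2.6 -0.2 -0.3] [  0.65   0.83 -19.64]
[np.float64(2.4), np.float64(-0.9), np.float64(0.2), np.float64(0.65), np.float64(0.83), np.float64(-19.64), 0]
[-0.84839655  1.05376632  0.22610895]
```

Request:
{"op": "jog_arm", "data": {"deltas": [[[1.5,-0.5,1.5,0.2,0.3,5,0],[0.5,-0.3,1.5,0.2,0.3,5,0],[0.5,-0.3,1.5,0.1,0.1,5,0],[0,-0.3,1.5,0,0,5,0]]]}}

```text
clock: 18.65
eef_pos: [0.5579, 0.2722, 0.1554]
tool_rot: [0.326, 0.945, 0.005, 0.004]
ft_force: [-3.9, -1.6, 10.2]
grip_width: 0.0126
```

```bash
cat > cap.py <<'E'
from h import *
plan([.556,.273,.155],92.4,1,0); o=get_obs(); A=R.from_quat(o['tool_rot']).as_matrix(); print('tq',o['ft_torque'].round(2),'cap axis',(o['eef_pos']+A@[.003,0,.0083]).round(4))
E
python3 cap.py
```

```text
clock 18.65 pos [0.5579 0.2722 0.1554] toolyaw 51.93 ft [-3.85 -1.59 10.2 ] j [0.45 0.51 0.2  1.25 0.   1.12] grip 12.6
total mm/deg [-1.9  0.8 -0.4] [  0.55   0.44 -40.47]
[np.float64(2.0), np.float64(-0.6), np.float64(0.3), np.float64(0.55), np.float64(0.44), np.float64(-40.47), 0]
tq [-0.6   0.82  0.16] cap axis [0.5556 0.2741 0.147 ]
```

Request:
{"op": "jog_arm", "data": {"deltas": [[[0.5,-0.3,1.5,0.2,0.2,5,0],[0.5,-0.3,1.5,0.1,0.1,5,0],[0.5,-0.3,1.5,0.1,0.1,5,0],[0,-0.3,1.5,0,0,5,0]]]}}

```text
clock: 19.05
eef_pos: [0.5571, 0.2714, 0.1554]
tool_rot: [0.491, 0.871, 0.004, 0.002]
ft_force: [-3.8, -1.6, 9.1]
grip_width: 0.0129
```

```bash
python3 cap.py
```

```text
clock 19.05 pos [0.5571 0.2714 0.1554] toolyaw 31.12 ft [-3.77 -1.64  9.09] j [0.45 0.51 0.2  1.25 0.   1.48] grip 12.9
total mm/deg [-1.1  1.6 -0.4] [  0.52   0.19 -61.28]
[np.float64(2.0), np.float64(-0.1), np.float64(0.4), np.float64(0.52), np.float64(0.19), np.float64(-61.28), 0]
tq [-0.56  0.75  0.13] cap axis [0.5556 0.274  0.1471]
```

Request:
{"op": "jog_arm", "data": {"deltas": [[[0.5,-0.3,1.5,0.1,0.1,5,0],[0,-0.3,1.5,0,0,5,0]]]}}

```text
clock: 19.25
eef_pos: [0.5568, 0.271, 0.1555]
tool_rot: [0.568, 0.823, 0.005, 0.001]
ft_force: [-4.8, -1.5, 9.7]
grip_width: 0.0127
```

```bash
python3 cap.py
```

```text
clock 19.25 pos [0.5568 0.271  0.1555] toolyaw 20.71 ft [-4.8  -1.54  9.71] j [0.45 0.51 0.2  1.25 0.   1.66] grip 12.7
total mm/deg [-0.8  2.  -0.5] [  0.59   0.19 -71.68]
[np.float64(2.2), np.float64(-0.0), np.float64(0.5), np.float64(0.59), np.float64(0.19), np.float64(-71.68), 0]
tq [-0.52  0.88  0.14] cap axis [0.5558 0.2738 0.1472]
```

Request:
{"op": "jog_arm", "data": {"deltas": [[[0.2,-0.3,1,0.1,0,4,0],[0,-0.2,1,0,0,3,0],[0,-0.2,1,0,0,3,0]]]}}

```text
clock: 19.55
eef_pos: [0.5547, 0.2707, 0.1555]
tool_rot: [0.64, 0.768, 0.004, 0.0]
ft_force: [-3.0, -2.0, 7.6]
grip_width: 0.0127
```

```bash
python3 cap.py
```

```text
clock 19.55 pos [0.5547 0.2707 0.1555] toolyaw 10.38 ft [-2.98 -1.97  7.64] j [0.45 0.51 0.19 1.25 0.   1.84] grip 12.7
total mm/deg [ 1.3  2.3 -0.5] [ 5.400e-01  4.000e-02 -8.202e+01]
[np.float64(2.0), np.float64(1.7), np.float64(0.5), np.float64(0.54), np.float64(0.04), np.float64(-82.02), 0]
tq [-0.49  0.87  0.54] cap axis [0.5542 0.2737 0.1472]
```

Request:
{"op": "jog_arm", "data": {"deltas": [[[0,0,-1,0,0,-1,0],[0,0,-1,0,0,-1,0],[0,0,-1,0,0,0,0],[0,0,-1,0,0,0,0],[0,0,-1,0,0,0,0]]]}}

```text
clock: 20.05
eef_pos: [0.5545, 0.2709, 0.1604]
tool_rot: [0.625, 0.781, 0.004, 0.0]
ft_force: [0.8, 0.8, -4.9]
grip_width: 0.0128
```

```bash
python3 cap.py
```

```text
clock 20.05 pos [0.5545 0.2709 0.1604] toolyaw 12.63 ft [ 0.75  0.76 -4.91] j [0.45 0.5  0.2  1.26 0.   1.8 ] grip 12.8
total mm/deg [ 1.5  2.1 -5.4] [ 5.400e-01  4.000e-02 -7.977e+01]
[np.float64(1.7), np.float64(1.9), np.float64(5.4), np.float64(0.54), np.float64(0.04), np.float64(-79.77), 0]
tq [ 0.04 -0.16 -0.07] cap axis [0.5539 0.2739 0.1521]
```

Request:
{"op": "jog_arm", "data": {"deltas": [[[0,0,0,0,0,0,36],[0,0,0,0,0,0,36],[0,0,0,0,0,0,36],[0,0,-5,0,0,0,36],[0,0,-10,0,0,0,36]]]}}

```text
clock: 20.55
eef_pos: [0.5541, 0.2703, 0.1728]
tool_rot: [0.625, 0.781, 0.002, -0.001]
ft_force: [0.6, -0.4, 0.1]
grip_width: 0.0359
```

Request:
{"op": "jog_arm", "data": {"deltas": [[[0,0,-20,0,0,0,36],[0,0,-25,0,0,0,36],[0,0,-25,0,0,0,36],[0,0,-15,0,0,0,36],[0,0,0,0,0,0,36]]]}}

```text
clock: 21.05
eef_pos: [0.5549, 0.2702, 0.2667]
tool_rot: [0.625, 0.78, 0.005, 0.001]
ft_force: [0.3, -0.2, 0.4]
grip_width: 0.0357
```

```bash
python3 - <<'E'
from h import *
plan([.556,.273,.27],10,1,36)
M=model('wrist'); im=camera('wrist'); save('w9',im); S=model('scene'); im2=camera('scene'); t=camera('top'); save('scene9',im2); save('top9',t)
for n,I in (('wrist',0),('scene',0),('top',0)):
    Q=M if n=='wrist' else model(n)
    for r in masks_of('cap_center',n)[:1]: print(n,r['conf'],r['at'],at_z(Q,r['at'],.165).round(4))
for t_ in ('coil','tach','mallet','chest_drawer0_handle'):
    for r in masks_of(t_,'top')[:1]: print(t_,r['conf'],r['at'])
px=proj(M,[.554,.273,.155]).astype(int); c=im[max(px[1]-75,0):px[1]+75,px[0]-75:px[0]+75]
c2=im2[165:230,365:445]
a=cv2.resize(c,(400,400),interpolation=cv2.INTER_CUBIC); b=cv2.resize(c2,(400,400),interpolation=cv2.INTER_CUBIC)
x=np.hstack([a,b]).astype(float); save('chk',np.clip(255*(x/255)**.6,0,255).astype(np.uint8))
E
```

```text
clock 21.05 pos [0.5549 0.2702 0.2667] toolyaw 12.61 ft [ 0.27 -0.2   0.4 ] j [0.45 0.47 0.42 1.52 0.   1.8 ] grip 35.7
total mm/deg [1.1 2.8 3.3] [ 0.52 -0.31  2.61]
[np.float64(2.5), np.float64(1.7), np.float64(-3.3), np.float64(0.52), np.float64(-0.31), np.float64(2.61), 36]
wrist 0.79 [312.8, 196.5] [0.5522 0.2759 0.165 ]
scene 0.64 [406.0, 189.2] [0.5563 0.2703 0.165 ]
top 0.92 [239.3, 177.5] [0.5504 0.2621 0.165 ]
coil 0.71 [335.9, 247.2]
tach 0.71 [255.9, 139.4]
mallet 0.83 [392.7, 104.6]
chest_drawer0_handle 0.98 [413.0, 188.4]
```

View pics/chk.png

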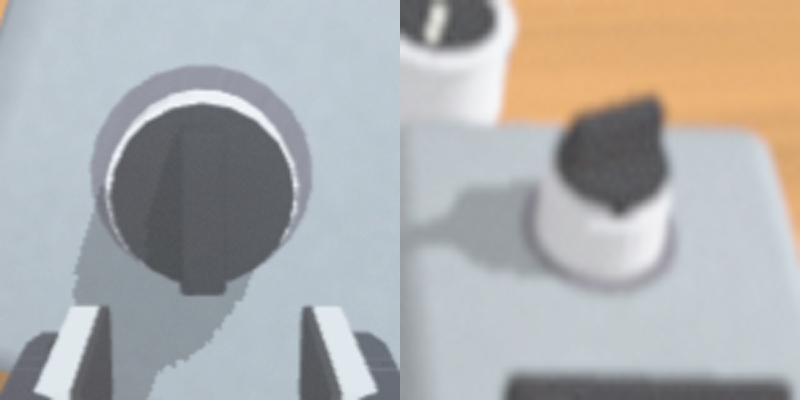

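```bash
python3 - <<'E'
from h import *
for n,pts in (('scene',{'coil':(306,198),'tach':(372,173),'mallet':(275,270)}),('top',{'coil':(331,246),'tach':(251,273),'mallet':(392,104)})):
    a=cv2.imread(f'pics/{n}0.png').astype(np.float32); b=cv2.imread(f'pics/{n}9.png').astype(np.float32)
    for k,(u,v) in pts.items():
        s=np.s_[v-18:v+18,u-18:u+18]; A,B=[cv2.cvtColor(x[s],cv2.COLOR_BGR2GRAY) for x in (a,b)]
        print(n,k,'shift',np.round(cv2.phaseCorrelate(A,B,cv2.createHanningWindow(A.shape[::-1],cv2.CV_32F)),2),'meandiff',round(float(abs(A-B).mean()),1))
M=model('top'); ims=cv2.imread('pics/top9.png')
r=masks_of('chest_drawer0_handle','top')[0]; ys,xs=np.where(r['pixels']); print('handle row',ys.max(),at_z(M,(412,ys.max()-1),.052))
E
```

```text
Traceback (most recent call last):
ValueError: setting an array element with a sequence. The requested array has an inhomogeneous shape after 1 dimensions. The detected shape was (2,) + inhomogeneous part.
```

```bash
python3 - <<'E'
from h import *
for n,pts in (('scene',{'coil':(306,198),'tach':(372,173),'mallet':(275,270)}),('top',{'coil':(331,246),'tach':(251,273),'mallet':(392,104)})):
    a=cv2.imread(f'pics/{n}0.png').astype(np.float32); b=cv2.imread(f'pics/{n}9.png').astype(np.float32)
    for k,(u,v) in pts.items():
        s=np.s_[v-18:v+18,u-18:u+18]; A,B=[cv2.cvtColor(x[s],cv2.COLOR_BGR2GRAY) for x in (a,b)]
        print(n,k,'shift',cv2.phaseCorrelate(A,B,cv2.createHanningWindow(A.shape[::-1],cv2.CV_32F)),'meandiff',round(float(abs(A-B).mean()),1))
M=model('top')
r=masks_of('chest_drawer0_handle','top')[0]; ys,xs=np.where(r['pixels']); print('handle row',ys.max(),at_z(M,(412,ys.max()-1),.052))
E
```

```text
scene coil shift ((-0.07452204849597521, 0.04259382549554047), 0.8762253353625168) meandiff 0.5
scene tach shift ((-0.06049162442451106, -0.031784725895803945), 0.8684603494626505) meandiff 0.6
scene mallet shift ((-0.12324490360836293, 0.07393820796064077), 1.0717656053142783) meandiff 0.5
top coil shift ((-0.1397244114647691, -0.04936200788775125), 0.9913032384198389) meandiff 2.8
top tach shift ((0.04592493447061585, -0.05116753826090914), 0.5521914649892736) meandiff 18.0
top mallet shift ((0.013023964908200014, 0.028021862592307656), 0.9936675054055674) meandiff 3.4
handle row 238 [ 0.39187533 -0.1870997   0.052     ]
```

```bash
python3 -c "
from workcell import *
print(job_done())"
```

```text
the job is handed in; nothing more can be done
None
```

I pulled the drawer to its stop, took the cap from the back of it and locked the cap on the tank neck. The job was handed in at about 22 s of the 61 s allowed. It returns no verdict.

- **Insertion:** The lugs dropped through the notches, found by camera at about 2.4° yaw, with no rim contact. I pushed the cap down against the spring until it went no further. I then turned it clockwise about 80° until the wrist torque rose at the stop.
- **Locking:** On easing up, the tool rose about 4.9 mm, against 5.5 mm expected for a locked cap and 2.5 mm if it had missed the pockets. It then pulled back with about 5 N, so I take the cap as locked. I did not test it by trying to turn it back.
- **Last pictures:** The cap sits upright and centred on the neck, and the fingers are clear of it.
- **Drawer:** The handle moved from x ≈ 0.512 m to about 0.392 m, measured after the cap was locked. It had met the stop when pulled.
- **Bystanders:** Coil, tachometer housing and mallet shifted by less than 0.2 px between the first and last scene pictures.

Some readings disagreed:
- The network put the cap in the top picture about 8 to 14 mm off in y from the other two cameras.
- It also gave a false tachometer detection at (256, 139).
- The top picture's pixel comparison at the tachometer was poor, probably because the arm partly covered it. The scene camera showed it unmoved.

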